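# Lock the lead offcuts away in the scrap jar

### The arm

A 6-joint arm with a two-finger parallel gripper is mounted at the origin on the work surface. World frame = base frame: x ahead of the robot, y to its left, z up, the work surface at z = 0. Lengths are in m, angles in rad, forces in N, time in s.
With the tool pointing down it reaches from about 0.275 to 0.75 m from the base axis. Payload 10.2 kg.
Tool frame: the origin (TCP) lies midway between the tips of the shut fingers; the grasp point (between the pads) lies 19 mm behind it (robot.pinch_z is the distance from the TCP to the grasp point, in m); z points along the fingers, y is the direction in which the jaws open and shut (so a half turn about z gives the same grasp; the last joint's range is limited). The gripper opens to 88 mm and grips with 3 to 60 N. Pads are 18 mm wide; open, the fingers measure 123 mm over their backs; the gripper's body (75 mm by 187 mm) begins 45 mm behind the grasp point.
Start: joints at [1.056, 0.313, 1.498, -0, 1.331, -0.223], TCP at [0.151, 0.503, 0.239] pointing down, gripper open.
Joint ranges: [-2.94, 2.94], [-0.97, 2.17], [0.19, 2.56], [-1.23, 4.37], [0.02, 3.11], [-2.88, 2.88]. Speed limits (rad/s): [2.39, 2.39, 3.01, 3.14, 3.14, 3.14].

### API

Orientations are given as a unit quaternion [x, y, z, w].
In Python, from bench import robot gives the robot as it stands. The module is installed in compiled form; this text tells all that it offers.
- The arm moves only by the tool step_arm, never from a script. Its argument "moves" is one flat list of numbers, 7 for each row, row after row: the shift along the world's x, y, z in cm, then the turn, a rotation vector about the world's x, y, z in degrees, then the opening, from 0 (shut) to 1 (fully open). A call has 1 to 12 rows; each row is the pose to reach, as a shift and turn from the pose commanded when the call began; what a row does not reach only later rows make up. A row lasts 1/12 s, in which the tool goes at most 41.7 mm and 7.16 degrees, less where a joint would pass 70% of its speed; a pose out of reach is approached as far as the arm can. A call with a gripper value outside its range is refused whole. The fingers move at their own pace and stop on an object; the grip force is fixed at half the most. Time passes only in rows, so rows that repeat a pose let the fingers close. It gives the time, the measured TCP pose, the force and the opening at its end, in the units of the state.
- robot.sense(): the state, without advancing time (a new reading comes with each control period).
- robot.camera(name): name is "scene" or "top"; returns (picture, depth): 480x640x3 uint8, red, green, blue; 480x640 float32, m along the optical axis (not along the pixel's ray), 0 where there is no reading.
- robot.camera_params(name): a dict with "K" (3x3 intrinsics, pixels), "R" (3x3) and "t" (3): a world point X has camera coordinates R X + t. Camera axes: x right, y down, z forward; pixel columns grow to the right and rows downward; lengths in m; the calibration is good to about 2 mm. A picture is of the moment at which its call begins. camera_params takes no time and is no camera call.
- robot.hand_in(): hands the job in, once; it reports no verdict.
The state is a dict: "clock": time; "joint_pos": joint angles; "joint_vel": joint speeds; "joint_efforts": joint torques, N m; "tool_pos": TCP position; "eef_rot": TCP orientation; "force": force on the tool from outside, world axes, zero at the start; "ft_torque": the same for the moment, N m; "finger_gap": finger opening in m.
Only numpy, scipy, OpenCV 4.12 (cv2) and the standard library are available. Lean on these libraries where they do the work, as an engineer would, in place of code of your own. Each camera call takes 0.05 s, during which the arm holds its last target.

### The job

Clear up the lead scrap at the soldering bench: stand the reel of solder that was left on the scrap jar's lid upright in the solder tray beside the other reel, then open the jar's child-resistant cap by pressing it down while you turn it, never forcing it round, and put the cap down on the bench. Drop every short lead offcut into the jar, then put the cap back on, press it down and turn it until it is locked again. Leave the tools, the long lengths of came and everything else where they are.

Things in the scene. Friction and masses are not known exactly. Their poses are not given: they have to be found in the camera images.
- jar: White plastic scrap jar in a dark steel cup whose round foot (104 mm across, 4 mm thick) is screwed to the bench: it cannot move or turn. Origin: on the bench under its axis; z up. Body 76 mm diameter to 63 mm height, then a neck 46 mm outside with two lock tracks, half a turn apart, for the cap's two inner lugs. Inner floor at 8 mm.
- jar_mouth (a point): Centre of the jar's mouth at the rim of the neck, 96 mm above the bench, on the jar's axis; 40 mm clear opening.
- jar_open (a point): Dark rib on the jar's shoulder on its +x side, 31 mm from its axis (another lies half a turn on). With the cap's line over these ribs, within 8 degrees, the lugs enter and leave the tracks straight up and down. An end stop lies about 8 degrees further counter-clockwise.
- jar_locked (a point): Small dot on the jar's shoulder, 60 degrees clockwise (seen from above) of jar_open, 37 mm from the axis (another lies half a turn on). With the cap's line over these dots its lugs sit in the lock pockets, with 3 degrees of play; an end stop lies just beyond. A 4 mm tooth stands between pocket and open position.
- cap: Black fluted push-and-turn cap, 65 mm diameter, 33 mm high, 55 g. Origin: centre of its lower edge; z up. Locked, its origin is 78 mm above the bench. A sprung liner inside pushes it up: 5 N when locked, 1.5 N more per mm pressed down, 8 mm at most (17 N). It turns only while pressed 4 mm or more (11 N); 6 mm is safe.
- cap_top (a point): Centre of the cap's top, 111 mm above the bench when locked. To open: press down, turn 60 degrees counter-clockwise to the open ribs, lift straight off. To close: line over the open ribs, lower (liner meets the rim at cap origin 81 mm above the bench), press to origin 72 mm, turn 60 degrees clockwise, let it rise into the pockets.
- cap_line (a point): End of the grey line moulded across the cap's top along its x axis, 28 mm from its centre. The two inner lugs lie under the two ends of this line (+x and -x); a half turn of the cap is the same.
- spool: Part-used reel of solder wire, round pale flanges 52 mm diameter, 50 mm high, 0.3 kg give or take. Origin: centre of its underside; z along its axis. At the start it stands on top of the cap.
- tray: Shallow steel solder tray fixed to the bench, 190 mm (its x) by 95 mm (its y), walls 3 mm thick and 22 mm high, floor 3 mm thick. Origin: centre of its underside. Another reel already stands in one end of it.
- spool2: The other reel of solder, 52 mm diameter, 50 mm high, standing in one end of the tray. Origin: centre of its underside. Not to be disturbed.
- nippers: Lead nippers with black grips lying on the bench among the work, about 155 mm long (x: -75 to +80 mm), 60 mm wide, 15 mm high. Origin: centre of underside. Not to be disturbed.
- fluxjar: Small glass flux jar, 58 mm diameter, 60 mm high, with a blue brush leaning out of it to 130 mm height. Origin: centre of underside. Not to be disturbed.
- star: Finished six-pointed glass star, 125 mm across, 5 mm thick, lying flat. Origin: centre of underside. Not to be disturbed.
- tin: Flat round metal tin, 70 mm diameter, 26 mm high. Origin: centre of underside. Not to be disturbed.
- came1: Good length of lead came, 260 mm long (x) by 16 by 10 mm, lying flat. Origin: its centre. Stock, not scrap; not to be disturbed.
- came2: Good length of lead came, 220 mm long (x) by 16 by 10 mm, lying flat. Origin: its centre. Stock, not scrap; not to be disturbed.
- offcut1: Short scrap end of lead came with an H-shaped section, 24 mm long (x) by 16 mm (y) by 10 mm (z), about 30 g. Origin: its centre (5 mm above the bench when flat). Four to six such offcuts lie on the bench; one that is absent has no pose.
- offcut2: Short scrap end of lead came with an H-shaped section, 26 mm long (x) by 16 mm (y) by 10 mm (z), about 30 g. Origin: its centre (5 mm above the bench when flat). Four to six such offcuts lie on the bench; one that is absent has no pose.
- offcut3: Short scrap end of lead came with an H-shaped section, 28 mm long (x) by 16 mm (y) by 10 mm (z), about 30 g. Origin: its centre (5 mm above the bench when flat). Four to six such offcuts lie on the bench; one that is absent has no pose.
- offcut4: Short scrap end of lead came with an H-shaped section, 26 mm long (x) by 16 mm (y) by 10 mm (z), about 30 g. Origin: its centre (5 mm above the bench when flat). Four to six such offcuts lie on the bench; one that is absent has no pose.
- offcut5: Short scrap end of lead came with an H-shaped section, 24 mm long (x) by 16 mm (y) by 10 mm (z), about 30 g. Origin: its centre (5 mm above the bench when flat). Four to six such offcuts lie on the bench; one that is absent has no pose.
- offcut6: Short scrap end of lead came with an H-shaped section, 28 mm long (x) by 16 mm (y) by 10 mm (z), about 30 g. Origin: its centre (5 mm above the bench when flat). Four to six such offcuts lie on the bench; one that is absent has no pose.
There are look-alikes about, which are no part of the job. There is more than one size of the cap; the job needs the smallest.

How it is judged:
On the way, in this order (a step that is already met when the one before it is completed fails the run):
1. the reel of solder stands upright on the floor of the solder tray, let go (x of spool in the frame of tray between -0.07 and 0.07 m and y of spool in the frame of tray between -0.024 and 0.024 m and z of spool in the frame of tray below 0.01 m and angle between spool's own z axis and vertical below 0.12 rad and contact force between the fingers and spool below 0.3 N), for 0.2 s.
2. the cap, pressed down, has been turned to its open position on the jar (horizontal distance between cap and jar below 0.008 m and z of cap in the frame of jar below 0.079 m and angle between the x axis of cap and the x axis of jar, either way round below 0.22 rad).
3. the cap has been taken off and lies clear of the jar, let go (horizontal distance between cap and jar above 0.085 m and height (world z) of cap below 0.05 m and contact force between the fingers and cap below 0.3 N), for 0.2 s.
4. every offcut lies in the jar while the cap is off (horizontal distance between each of offcut1, offcut2, offcut3, offcut4, offcut5, offcut6 and jar below 0.037 m and z of each of offcut1, offcut2, offcut3, offcut4, offcut5, offcut6 in the frame of jar below 0.085 m and horizontal distance between cap and jar above 0.085 m), for 0.2 s.
At the end, for the whole second after the job is handed in: Cap locked: centred within 4 mm, level, 53 to 67 degrees clockwise of the jar's x axis, risen into its pockets (origin 76 to 80 mm up). Every offcut present is inside the jar. The reel stands upright on the tray's floor, within 70 mm of its centre lengthwise, 24 mm across. All at rest (horizontal distance between cap and jar below 0.004 m and z of cap in the frame of jar between 0.076 and 0.08 m and angle between cap's own z axis and vertical below 0.08 rad and angle between the x axis of cap and the x axis of jar, either way round between 0.92 and 1.18 rad and horizontal distance between each of offcut1, offcut2, offcut3, offcut4, offcut5, offcut6 and jar below 0.037 m and z of each of offcut1, offcut2, offcut3, offcut4, offcut5, offcut6 in the frame of jar below 0.085 m and x of spool in the frame of tray between -0.07 and 0.07 m and y of spool in the frame of tray between -0.024 and 0.024 m and z of spool in the frame of tray below 0.01 m and angle between spool's own z axis and vertical below 0.12 rad and linear speed of each of cap, spool below 0.02 m/s); the robot touches nothing.
It fails at once if a tool, the other reel, the flux jar, the star, the tin or a long length of came is shoved more than 30 mm from its place (distance of any of spool2, nippers, fluxjar, star, tin, came1, came2 from where it was at the start of the episode above 0.03 m).
It fails at once if the cap is forced round over its lock teeth without being pressed down (horizontal distance between cap and jar below 0.008 m and angle between the x axis of cap and the x axis of jar, either way round between 0.28 and 0.85 rad and z of cap in the frame of jar between 0.0762 and 0.086 m).
Of offcut1, offcut2, offcut3, offcut4, offcut5, offcut6 only 4 to 6 are there at a start; the rules pass over those that are not, and their reading is None.
At some moment in a run one of offcut1, offcut2, offcut3, offcut4, offcut5, offcut6 may be knocked a few centimetres aside while the robot is not near it.
It also fails if it takes over 210 s, if anything falls off the work surface, if the arm or the gripper's body presses on something with over 40 N, if the wrist force passes 120 N, or if a joint passes its speed limit or range.

## Working session

There is one attempt and no reset: what is moved stays moved. The work goes in short steps, Python scripts to look and compute and a tool call to move; the robot and the scene stay as the last step left them, time stands still between calls to the robot, and variables do not carry over. Pictures are saved under pics/ and viewed, and the job is handed in when it is done.

Besides the shell and the picture viewer there is one more tool, called after "Emit:" as name(argument=value, ...), one argument or row to a line, values as JSON. step_arm: Moves the arm, as the interface text tells. Its arguments: {"type":"object","properties":{"moves":{"type":"array"}},"required":["moves"]}

```bash
mkdir -p pics; ls; cat > h.py <<'E'
import numpy as np, cv2
from bench import robot
def grab(tag):
    out={}
    for n in ("scene","top"):
        p,d=robot.camera(n); out[n]=(p,d)
        cv2.imwrite(f"pics/{tag}_{n}.png",cv2.cvtColor(p,cv2.COLOR_RGB2BGR))
        np.savez(f"{tag}_{n}.npz",p=p,d=d)
    return out
def load(tag,n):
    z=np.load(f"{tag}_{n}.npz"); return z['p'],z['d']
def ray(n,u,v,z):
    c=robot.camera_params(n);K,R,t=map(np.array,(c['K'],c['R'],c['t']))
    o=-R.T@t; d=R.T@np.linalg.inv(K)@np.array([u,v,1.0])
    return o+d*((z-o[2])/d[2])
def proj(n,X):
    c=robot.camera_params(n);K,R,t=map(np.array,(c['K'],c['R'],c['t']))
    q=K@(R@np.array(X)+t); return q[:2]/q[2]
def cloud(n,d):
    c=robot.camera_params(n);K,R,t=map(np.array,(c['K'],c['R'],c['t']))
    v,u=np.indices(d.shape); P=np.stack([u*d,v*d,d],-1)@np.linalg.inv(K).T
    return (P-t)@R
E
python3 - <<'E'
from h import *
grab("a"); print(robot.sense())
for n in("scene","top"):
    c=robot.camera_params(n); print(n,np.round(-np.array(c['R']).T@np.array(c['t']),3),np.round(c['K'],1).tolist(), np.round(c['R'],2).tolist())
E
```

```text
pics
{'clock': 0.1, 'joint_pos': array([ 1.05561192e+00,  3.13382254e-01,  1.49834664e+00, -2.97112311e-05,
        1.33097825e+00, -2.23417247e-01]), 'joint_vel': array([-1.80359055e-04, -2.11501400e-03, -2.67137513e-03, -2.66854111e-03,
        7.90117894e-05, -1.10474500e-03]), 'joint_efforts': array([ 3.03871777e-03, -4.02803028e+01, -2.52649105e+01,  6.95643062e-02,
        3.41295660e-02, -2.76727394e-05]), 'tool_pos': array([0.15093354, 0.50261384, 0.23822977]), 'eef_rot': array([ 1.45363159e-01,  9.89378209e-01, -5.24886661e-04, -1.87690526e-04]), 'force': array([0.00600377, 0.28697999, 0.8965879 ]), 'ft_torque': array([-0.02749389,  0.02121411, -0.00794634]), 'finger_gap': 0.0882196876164059}
scene [ 1.144 -0.517  0.6  ] [[464.3, 0.0, 319.0], [0.0, 464.3, 240.2], [0.0, 0.0, 1.0]] [[0.72, 0.7, -0.02], [0.39, -0.42, -0.82], [-0.58, 0.58, -0.57]]
top [ 0.515 -0.01   1.093] [[495.7, 0.0, 325.6], [0.0, 495.7, 240.6], [0.0, 0.0, 1.0]] [[-0.02, -1.0, -0.01], [-1.0, 0.02, -0.07], [0.07, 0.0, -1.0]]
```

View pics/a_top.png

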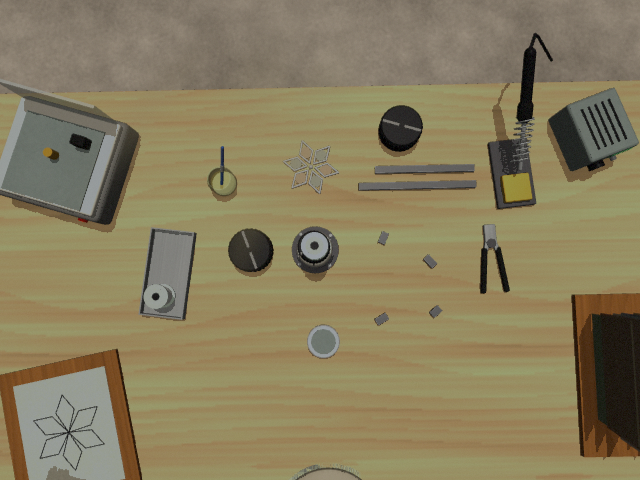

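View pics/a_scene.png

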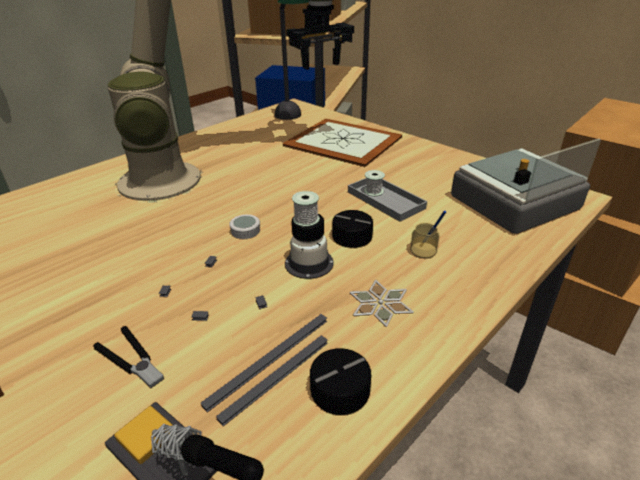

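The top view shows the jar with the reel at about (315,250), the tray at (168,275) with the other reel at (158,297), and four offcuts at (383,238), (430,261), (436,311) and (381,319). The look-alike caps are at (250,250) and (400,128). Next I'll measure these.

```bash
python3 - <<'E'
from h import *
p,d=load("a","top"); C=cloud("top",d)
# spool top: points z ~0.161
def near(u,v,r):
    m=np.zeros(d.shape,np.uint8); cv2.circle(m,(u,v),r,1,-1); return m>0
for nm,u,v,r,zl,zh in [("spooltop",315,248,26,.15,.17),("spool2top",158,297,18,.046,.06),("tin",323,341,22,.018,.032),("capdecoy",250,250,28,.02,.08)]:
    m=near(u,v,r)&(C[...,2]>zl)&(C[...,2]<zh)
    c,rad=cv2.minEnclosingCircle(np.argwhere(m)[:,::-1].astype(np.float32))
    z=np.median(C[m][:,2]); print(nm,np.round(c,1),round(rad,1),"z",round(z,4),"pos",np.round(ray("top",*c,z),4), m.sum(), 'diam',round(2*rad*(1.093-z)/495.7,4))
hsv=cv2.cvtColor(p,cv2.COLOR_RGB2HSV)
# tray
m=near(168,275,62)&(C[...,2]>.012)&(C[...,2]<.03)
r=cv2.minAreaRect(np.argwhere(m)[:,::-1].astype(np.float32)); b=cv2.boxPoints(r)
W=np.array([ray("top",*q,.022) for q in b]); print("tray",np.round(W,4).tolist(),"c",W.mean(0)); print([round(np.linalg.norm(W[i]-W[(i+1)%4]),4) for i in range(4)])
# offcuts: low saturation dark
for i,(u,v) in enumerate([(383,238),(430,261),(436,311),(381,319)]):
    m=near(u,v,13)&(hsv[...,1]<70)
    n,l,s,ce=cv2.connectedComponentsWithStats(m.astype(np.uint8)); k=1+s[1:,4].argmax()
    pts=np.argwhere(l==k)[:,::-1].astype(np.float32)
    W=np.array([ray("top",*q,.010)[:2] for q in pts]).astype(np.float32)
    r=cv2.minAreaRect(W); bx=cv2.boxPoints(r); e0,e1=bx[1]-bx[0],bx[2]-bx[1]
    e=e0 if np.linalg.norm(e0)>np.linalg.norm(e1) else e1
    print("off",i,len(pts),np.round(r[0],4),np.round(r[1],4),"long ang",round(np.degrees(np.arctan2(e[1],e[0]))%180,1),"maxz",C[l==k][:,2].max())
for n,(a,b,c2,d2) in {"top":(260,190,380,310),"scene":(260,180,360,290)}.items():
    q,_=load("a",n); s=q[b:d2,a:c2]; cv2.imwrite(f"pics/crop_{n}.png",cv2.resize(cv2.cvtColor(s,cv2.COLOR_RGB2BGR),None,fx=5,fy=5,interpolation=cv2.INTER_CUBIC))
E
```

```text
spooltop [314. 245.] 13.6 z 0.1615 pos [0.5764 0.0155 0.1615] 587 diam 0.0511
spool2top [155.3 295.9] 12.5 z 0.0536 pos [0.4837 0.352  0.0536] 485 diam 0.0525
tin [322.9 340.9] 16.6 z 0.0269 pos [0.3807 0.0041 0.0269] 859 diam 0.0715
capdecoy [250.  249.7] 22.4 z 0.0468 pos [0.5768 0.1542 0.0468] 1509 diam 0.0945
tray [[0.4449, 0.4001, 0.022], [0.6349, 0.3747, 0.022], [0.6192, 0.2768, 0.022], [0.4296, 0.3034, 0.022]] c [0.53213626 0.33874408 0.022     ]
[np.float64(0.1918), np.float64(0.0992), np.float64(0.1915), np.float64(0.0979)]
off 0 93 [ 0.5999 -0.1319] [0.0162 0.027 ] long ang 156.7 maxz 0.015131092883872717
off 1 103 [ 0.5462 -0.2328] [0.0276 0.0156] long ang 43.4 maxz 1.0934095704553817
off 2 92 [ 0.4377 -0.2408] [0.0166 0.0231] long ang 133.2 maxz 0.014855080930380491
off 3 100 [ 0.4239 -0.1235] [0.0163 0.0281] long ang 115.3 maxz 0.01650454842833844
```

View pics/crop_top.png

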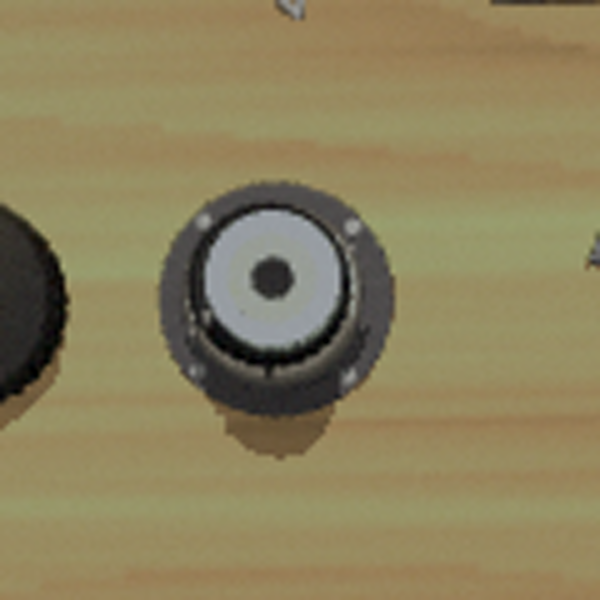

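View pics/crop_scene.png

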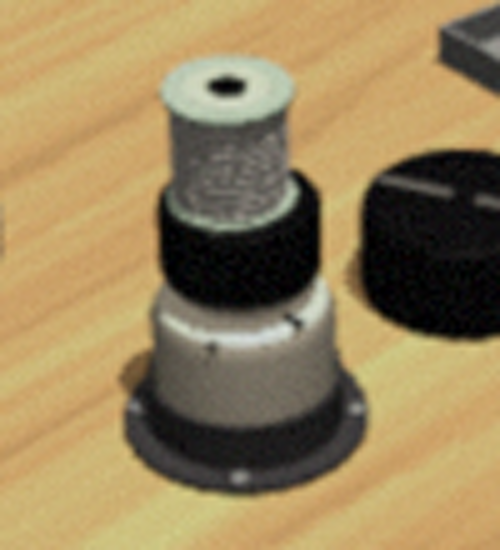

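Emit:
step_arm(
  moves=[42.5, -48.7, 0, 0, 0, 9, 1, 42.5, -48.7, 0, 0, 0, 9, 1, 42.5, -48.7, 0, 0, 0, 9, 1, 42.5, -48.7, 0, 0, 0, 9, 1, 42.5, -48.7, 0, 0, 0, 9, 1, 42.5, -48.7, 0, 0, 0, 9, 1, 42.5, -48.7, 0, 0, 0, 9, 1, 42.5, -48.7, 0, 0, 0, 9, 1, 42.5, -48.7, 0, 0, 0, 9, 1, 42.5, -48.7, 0, 0, 0, 9, 1, 42.5, -48.7, 0, 0, 0, 9, 1, 42.5, -48.7, 0, 0, 0, 9, 1],
)

```text
clock: 1.1
tool_pos: [0.4779, 0.1274, 0.2386]
eef_rot: [0.067, 0.998, 0.0, -0.0]
force: [0.7, 1.2, 0.5]
finger_gap: 0.0881
```

Emit:
step_arm(
  moves=[9.8, -11.2, 0, 0, 0, 0, 1, 9.8, -11.2, 0, 0, 0, 0, 1, 9.8, -11.2, 0, 0, 0, 0, 1, 9.8, -11.2, 0, 0, 0, 0, 1, 9.8, -11.2, 0, 0, 0, 0, 1, 9.8, -11.2, 0, 0, 0, 0, 1, 9.8, -11.2, 0, 0, 0, 0, 1],
)

```text
clock: 1.68
tool_pos: [0.5745, 0.018, 0.2385]
eef_rot: [0.067, 0.998, 0.0, -0.0]
force: [0.4, -0.0, -0.1]
finger_gap: 0.088
```

```bash
python3 -c "
from bench import robot
s=robot.sense(); print(s['tool_pos'],s['eef_rot'],s['joint_pos'],s['force'])"
```

```text
[0.57447578 0.01803194 0.23848454] [ 6.70921325e-02  9.97746665e-01  1.68191934e-04 -4.58576518e-04] [-1.72479296e-01  4.24050000e-01  1.34092312e+00  2.42603041e-04
  1.37756698e+00 -1.60903717e+00] [ 0.42853954 -0.01786288 -0.14370851]
```

Emit:
step_arm(
  moves=[0.2, -0.3, -3, 0, 0, 0, 1, 0.2, -0.3, -6, 0, 0, 0, 1, 0.2, -0.3, -8.5, 0, 0, 0, 1, 0.2, -0.3, -10, 0, 0, 0, 1, 0.2, -0.3, -11, 0, 0, 0, 1, 0.2, -0.3, -11, 0, 0, 0, 1, 0.2, -0.3, -11, 0, 0, 0, 1],
)

```text
clock: 2.27
tool_pos: [0.577, 0.015, 0.1295]
eef_rot: [0.067, 0.998, -0.0, 0.0]
force: [0.2, -0.1, 0.1]
finger_gap: 0.0878
```

Emit:
step_arm(
  moves=[0, 0, 0, 0, 0, 0, 0.5, 0, 0, 0, 0, 0, 0, 0.4, 0, 0, 0, 0, 0, 0, 0.4, 0, 0, 0, 0, 0, 0, 0.4, 0, 0, 0, 0, 0, 0, 0.4, 0, 0, 0, 0, 0, 0, 0.4],
)

```text
clock: 2.77
tool_pos: [0.5771, 0.0145, 0.1289]
eef_rot: [0.067, 0.998, 0.0, 0.0]
force: [0.1, 2.9, 1.0]
finger_gap: 0.0503
```

Emit:
step_arm(
  moves=[0, 0, 0, 0, 0, 0, 0.3, 0, 0, 0.5, 0, 0, 0, 0.3, 0, 0, 2, 0, 0, 0, 0.3, 0, 0, 4, 0, 0, 0, 0.3, 0, 2, 5, 0, 0, 0, 0.3, 0, 5, 5, 0, 0, 0, 0.3, 0, 8, 5, 0, 0, 0, 0.3, 0, 11, 5, 0, 0, 0, 0.3, 0, 14, 5, 0, 0, 0, 0.3, 0, 17, 5, 0, 0, 0, 0.3, 0, 20, 5, 0, 0, 0, 0.3, 0, 23, 5, 0, 0, 0, 0.3],
)

```text
clock: 3.77
tool_pos: [0.5766, 0.2457, 0.1785]
eef_rot: [0.067, 0.998, -0.0, -0.001]
force: [-0.3, -0.1, -3.1]
finger_gap: 0.0489
```

Emit:
step_arm(
  moves=[0, 3, 0, 0, 0, 0, 0.3, 0, 6, 0, 0, 0, 0, 0.3, 0, 8, 0, 0, 0, 0, 0.3, 0, 8.8, 0, 0, 0, 0, 0.3, 0, 8.8, 0, 0, 0, 0, 0.3, 0, 8.8, 0, 0, 0, 0, 0.3, 0, 8.8, 0, 0, 0, 0, 0.3],
)

```text
clock: 4.35
tool_pos: [0.5773, 0.3309, 0.1787]
eef_rot: [0.068, 0.998, -0.0, -0.0]
force: [0.1, -0.4, -3.2]
finger_gap: 0.0494
```

```bash
python3 -c "
from h import *
grab('b')
s=robot.sense(); print(s['tool_pos'],s['eef_rot'],s['force'],s['finger_gap'])"
```

```text
[0.57738222 0.33100334 0.1788803 ] [ 6.80665490e-02  9.97680774e-01 -1.31667990e-04 -3.00687605e-05] [-0.19995203 -0.21608149 -3.73570681] 0.04944439671074461
```

View pics/b_scene.png

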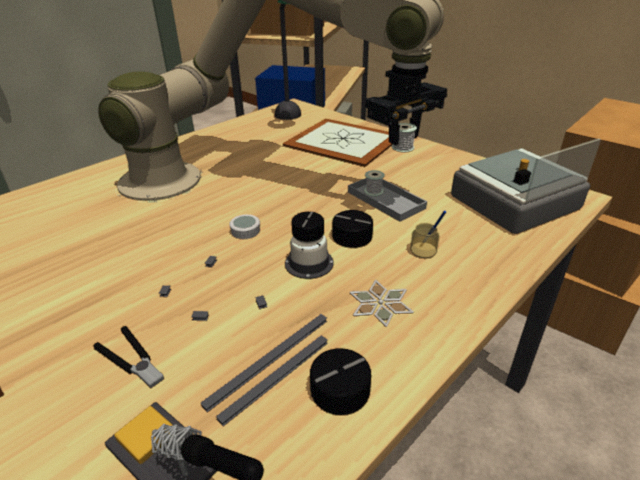

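View pics/b_top.png

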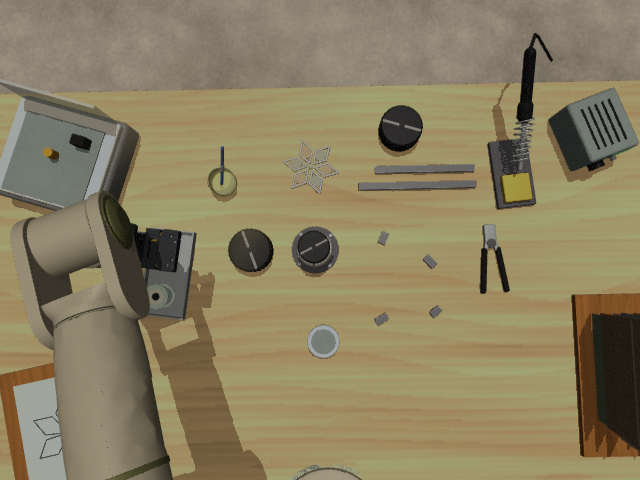

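The reel hangs upright in the gripper, but it sits low in the fingers. I'll turn the jaws along the tray's length so the fingers clear the walls.

```bash
python3 -c "
from h import *
print(robot.sense()['joint_pos'])
p,d=load('b','top');C=cloud('top',d)
# cap
m=np.zeros(d.shape,np.uint8); cv2.circle(m,(315,247),26,1,-1)
m=(m>0)&(C[...,2]>.105)&(C[...,2]<.12)
c,r=cv2.minEnclosingCircle(np.argwhere(m)[:,::-1].astype(np.float32)); print('captop',c,r*2*(1.093-.111)/495.7,ray('top',*c,.111),np.median(C[m][:,2]))
hsv=cv2.cvtColor(p,cv2.COLOR_RGB2HSV)
g=m&(hsv[...,2]>90)
W=np.array([ray('top',*q,.111)[:2] for q in np.argwhere(g)[:,::-1]]); 
l=cv2.fitLine(W.astype(np.float32),cv2.DIST_L2,0,.01,.01).ravel(); print('line',len(W),l,np.degrees(np.arctan2(l[1],l[0])),W.mean(0))
for n,(a,b,c2,d2) in {'top':(260,190,380,310),'scene':(260,190,360,290)}.items():
    q,_=load('b',n); s=q[b:d2,a:c2]; cv2.imwrite(f'pics/cropb_{n}.png',cv2.resize(cv2.cvtColor(s,cv2.COLOR_RGB2BGR),None,fx=5,fy=5,interpolation=cv2.INTER_CUBIC))
"
```

```text
[ 3.44975848e-01  6.73237363e-01  1.09883527e+00 -2.21507533e-04
  1.36968082e+00 -1.08953777e+00]
captop (313.3333435058594, 246.3333282470703) 0.06537126346824389 [0.57708332 0.0182556  0.111     ] 0.11133917816414472
line 45 [ 0.4569562  -0.8894892   0.576318    0.01949636] -62.809124 [0.57631806 0.01949636]
```

View pics/cropb_top.png

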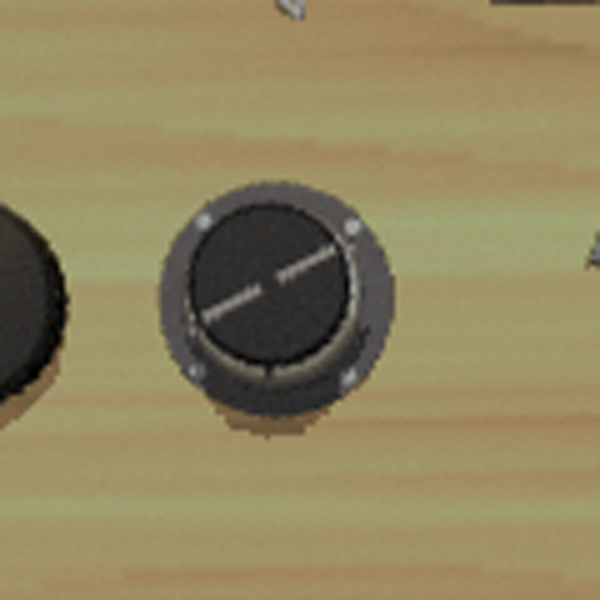

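View pics/cropb_scene.png

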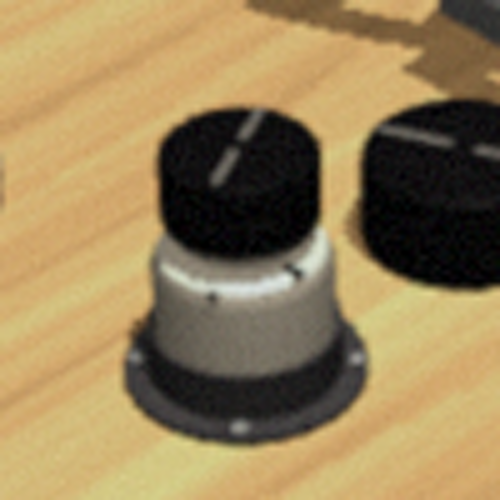

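Emit:
step_arm(
  moves=[-0.6, 0.3, -3, 0, 0, -7, 0.3, -0.6, 0.3, -3, 0, 0, -14, 0.3, -0.6, 0.3, -3, 0, 0, -21, 0.3, -0.6, 0.3, -3, 0, 0, -28, 0.3, -0.6, 0.3, -3, 0, 0, -35, 0.3, -0.6, 0.3, -3, 0, 0, -42, 0.3, -0.6, 0.3, -3, 0, 0, -49, 0.3, -0.6, 0.3, -3, 0, 0, -56, 0.3, -0.6, 0.3, -3, 0, 0, -63, 0.3, -0.6, 0.3, -3, 0, 0, -70, 0.3, -0.6, 0.3, -3, 0, 0, -77, 0.3, -0.6, 0.3, -3, 0, 0, -84, 0.3],
)

```text
clock: 5.45
tool_pos: [0.5713, 0.3344, 0.1489]
eef_rot: [0.72, 0.694, 0.0, 0.0]
force: [-0.1, 0.1, -3.3]
finger_gap: 0.0492
```

Emit:
step_arm(
  moves=[0, 0, -2, 0, 0, -6, 0.3, 0, 0, -5, 0, 0, -6, 0.3, 0, 0, -8, 0, 0, -6, 0.3, 0, 0, -10, 0, 0, -6, 0.3, 0, 0, -10, 0, 0, -6, 0.3, 0, 0, -10, 0, 0, -6, 0.3],
)

```text
clock: 5.95
tool_pos: [0.5712, 0.3346, 0.0487]
eef_rot: [0.753, 0.658, -0.001, -0.0]
force: [-0.0, 0.5, -2.4]
finger_gap: 0.0491
```

```bash
python3 -c "
from h import *
grab('c')
s=robot.sense(); print(s['tool_pos'],s['eef_rot'],s['force'],s['finger_gap'],s['joint_pos'])
q=ray('scene',319,244,.063); e=ray('scene',302.4,249.4,.063)
c=np.array([.577,.0175])
for x in(q,e): w=x[:2]-c; print(x,np.linalg.norm(w),np.degrees(np.arctan2(w[1],w[0])))
x=ray('top',260+268/5,190+371/5,.063);print(x)
p,d=load('c','scene'); s=p[100:240,330:500]; cv2.imwrite('pics/cropc.png',cv2.resize(s[...,::-1],None,fx=4,fy=4))
"
```

```text
[0.57219034 0.33531091 0.05092478] [7.53268995e-01 6.57710512e-01 1.53422109e-03 5.90402386e-04] [ 0.71750484  0.19330377 -3.8461007 ] 0.048909821918367756 [ 3.53802439e-01  7.92927182e-01  1.23518863e+00 -1.24054478e-05
  1.11018906e+00  4.89051268e-01]
[0.60786062 0.02179842 0.063     ] 0.031158532196788907 7.929431142109858
[ 0.59672629 -0.01377104  0.063     ] 0.036973026307441335 -57.75559848758222
[0.54293223 0.01977579 0.063     ]
```

View pics/cropc.png

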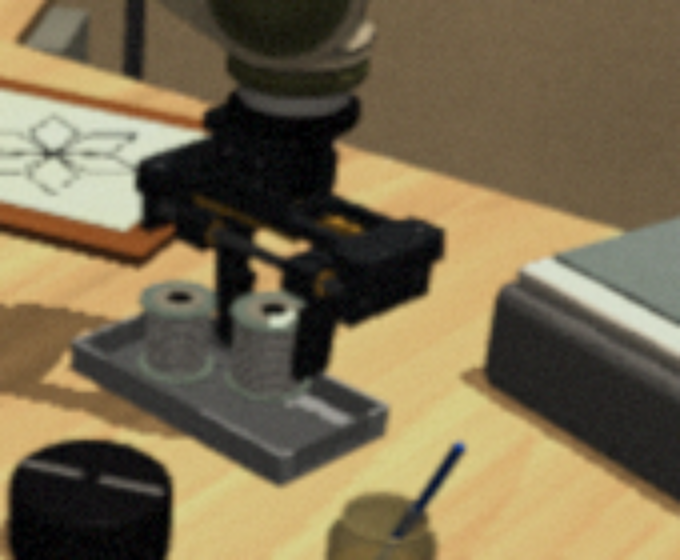

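Emit:
step_arm(
  moves=[0, -0.1, -1, 0, 0, 0, 0.3, 0, -0.1, -2, 0, 0, 0, 0.3, 0, -0.1, -2.5, 0, 0, 0, 0.3, 0, -0.1, -2.6, 0, 0, 0, 0.3, 0, -0.1, -2.6, 0, 0, 0, 0.3],
)

```text
clock: 6.47
tool_pos: [0.5708, 0.3342, 0.0221]
eef_rot: [0.753, 0.658, -0.0, -0.0]
force: [-0.4, 0.3, -3.0]
finger_gap: 0.0492
```

Emit:
step_arm(
  moves=[0, 0, -0.1, 0, 0, 0, 0.3, 0, 0, -0.2, 0, 0, 0, 0.3, 0, 0, -0.2, 0, 0, 0, 0.3],
)

```text
clock: 6.72
tool_pos: [0.5712, 0.3344, 0.021]
eef_rot: [0.753, 0.658, 0.0, 0.0]
force: [-0.1, 0.3, -3.0]
finger_gap: 0.0492
```

Emit:
step_arm(
  moves=[0, 0, -0.1, 0, 0, 0, 0.3, 0, 0, -0.2, 0, 0, 0, 0.3, 0, 0, -0.2, 0, 0, 0, 0.3, 0, 0, -0.2, 0, 0, 0, 0.3],
)

```text
clock: 7.05
tool_pos: [0.5713, 0.3345, 0.0209]
eef_rot: [0.753, 0.658, 0.0, 0.0]
force: [-5.3, -2.3, 11.9]
finger_gap: 0.0492
```

Contact with the floor. Now I'll back off slightly and release.

Emit:
step_arm(
  moves=[0, 0, 0.2, 0, 0, 0, 0.6, 0, 0, 0.2, 0, 0, 0, 0.72, 0, 0, 0.2, 0, 0, 0, 0.72, 0, 0, 0.2, 0, 0, 0, 0.72, 0, 0, 0.3, 0, 0, 0, 0.72, 0, 0, 2, 0, 0, 0, 0.72, 0, 0, 5, 0, 0, 0, 0.72, 0, 0, 8, 0, 0, 0, 0.72, 0, 0, 12, 0, 0, 0, 0.72, 0, 0, 16, 0, 0, 0, 1, 0, 0, 16, 0, 0, 0, 1],
)

```text
clock: 7.97
tool_pos: [0.5735, 0.3354, 0.1876]
eef_rot: [0.753, 0.658, 0.006, 0.002]
force: [0.4, 1.3, 0.9]
finger_gap: 0.0745
```

```bash
python3 -c "
from h import *
grab('d')
s=robot.sense(); print(s['tool_pos'],s['eef_rot'],s['force'],s['finger_gap'],s['joint_pos'])
"
```

```text
[0.57144654 0.33449891 0.1800048 ] [7.53079825e-01 6.57927646e-01 1.32025361e-03 4.96658578e-04] [-1.08429308 -0.58789702 -0.73612171] 0.08280778060914946 [3.53019471e-01 6.62666612e-01 1.11399451e+00 1.51006138e-05
 1.36211041e+00 4.87683734e-01]
```

View pics/d_scene.png

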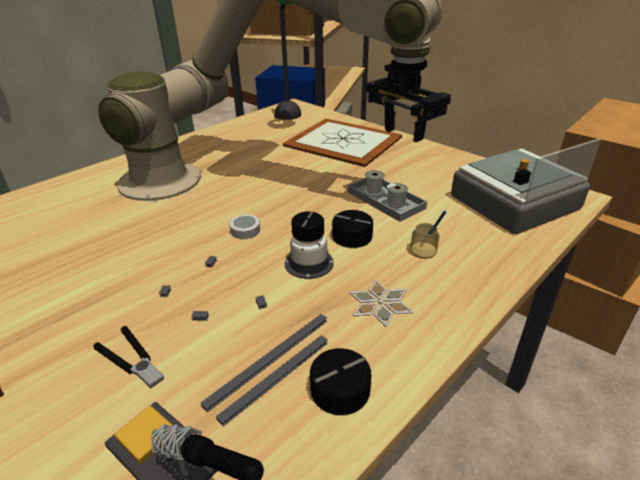

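```bash
python3 -c "
from h import *
for tag in ('b','d'):
  p,d=load(tag,'scene');C=cloud('scene',d)
  m=np.zeros(d.shape,np.uint8); cv2.circle(m,(308,219),20,1,-1)
  m=(m>0)&(C[...,2]>.108)&(C[...,2]<.115)
  P=C[m]; print('scene cap', (P[:,:2].min(0)+P[:,:2].max(0))/2, P.max(0)-P.min(0))
  W=P[:,:2].astype(np.float32); print(cv2.minEnclosingCircle(W))
  hsv=cv2.cvtColor(p,cv2.COLOR_RGB2HSV); g=m&(hsv[...,2]>75)
  L=np.array([ray('scene',*q,.111)[:2] for q in np.argwhere(g)[:,::-1]])
  l=cv2.fitLine(L.astype(np.float32),cv2.DIST_L2,0,.01,.01).ravel(); print('line',len(L),np.degrees(np.arctan2(l[1],l[0])),(L.min(0)+L.max(0))/2, L.max(0)-L.min(0))
p,d=load('d','top');C=cloud('top',d)
m=np.zeros(d.shape,np.uint8); cv2.circle(m,(315,249),30,1,-1)
hsv=cv2.cvtColor(p,cv2.COLOR_RGB2HSV)
m=((m>0)&(hsv[...,1]<60)).astype(np.uint8)
c,r=cv2.minEnclosingCircle(np.argwhere(m>0)[:,::-1].astype(np.float32)); x=ray('top',*c,.004); print('foot',x,r*2*1.089/495.7)
# spool
m=np.zeros(d.shape,np.uint8); cv2.circle(m,(160,255),25,1,-1); m=(m>0)&(C[...,2]>.045)&(C[...,2]<.06)
if m.sum()>20:
  c,r=cv2.minEnclosingCircle(np.argwhere(m)[:,::-1].astype(np.float32)); print('spool',c,r,ray('top',*c,.053),m.sum(),np.percentile(C[m][:,2],[5,50,95]))
"
```

```text
scene cap [0.57962288 0.01657599] [0.06529046 0.06161246 0.00523655]
((0.5797038674354553, 0.01674795150756836), 0.032890092581510544)
line 39 -67.80282 [0.56991766 0.01717224] [0.04220485 0.05466221]
scene cap [0.57935911 0.01680628] [0.06420308 0.06308342 0.00632618]
((0.5791283845901489, 0.016557125374674797), 0.03295592591166496)
line 38 -69.79923 [0.56991766 0.01593149] [0.04220485 0.0571437 ]
foot [0.57693166 0.01842015 0.004     ] 0.10266294233496448
spool (164.51307678222656, 254.73202514648438) 12.278799057006836 [0.56950834 0.3333321  0.053     ] 469 [0.05043976 0.05369768 0.05673482]
```

View pics/d_top.png

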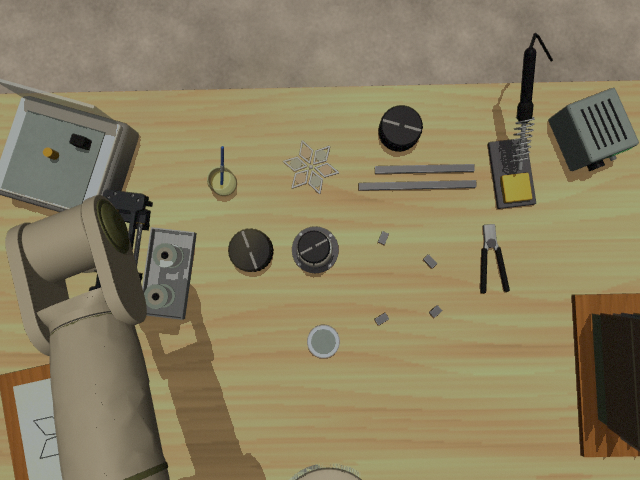

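The reel stands upright in the tray at about pixel (165,255) and both reels look in order. Now to the cap.

Emit:
step_arm(
  moves=[0.7, -31.6, 0, 0, 0, 0, 1, 0.7, -31.6, 0, 0, 0, 0, 1, 0.7, -31.6, 0, 0, 0, 0, 1, 0.7, -31.6, 0, 0, 0, 0, 1, 0.7, -31.6, 0, 0, 0, 0, 1, 0.7, -31.6, 0, 0, 0, 0, 1, 0.7, -31.6, 0, 0, 0, 0, 1, 0.7, -31.6, 0, 0, 0, 0, 1, 0.7, -31.6, 0, 0, 0, 0, 1, 0.7, -31.6, 0, 0, 0, 0, 1, 0.7, -31.6, 0, 0, 0, 0, 1, 0.7, -31.6, 0, 0, 0, 0, 1],
)

```text
clock: 9.07
tool_pos: [0.5778, 0.0197, 0.178]
eef_rot: [0.753, 0.659, -0.0, -0.001]
force: [0.5, 0.2, -0.0]
finger_gap: 0.088
```

```bash
cat > s.py <<'E'
from bench import robot
import numpy as np
s=robot.sense(); q=s['eef_rot']; 
from scipy.spatial.transform import Rotation as Ro
y=Ro.from_quat(q).as_matrix()[:,1]
print(np.round(s['clock'],2),'tcp',np.round(s['tool_pos'],4),'jawyaw',round(np.degrees(np.arctan2(y[1],y[0])),2),'F',np.round(s['force'],1),'T',np.round(s['ft_torque'],2),'gap',round(s['finger_gap'],4),'j6',round(s['joint_pos'][5],2))
E
python3 s.py
```

```text
9.07 tcp [0.5778 0.0197 0.178 ] jawyaw -7.63 F [ 0.5  0.2 -0. ] T [-0.07  0.08 -0.03] gap 0.088 j6 -0.04
```

Emit:
step_arm(
  moves=[0, -0.1, -3, 0, 0, 0, 1, 0, -0.1, -6, 0, 0, 0, 1, 0, -0.1, -8, 0, 0, 0, 1, 0, -0.1, -9, 0, 0, 0, 1, 0, -0.1, -9.4, 0, 0, 0, 1, 0, -0.1, -9.4, 0, 0, 0, 1, 0, -0.1, -9.4, 0, 0, 0, 1],
)

```text
clock: 9.65
tool_pos: [0.5787, 0.0176, 0.0858]
eef_rot: [0.753, 0.658, 0.001, 0.001]
force: [0.2, -0.0, 0.1]
finger_gap: 0.0886
```

```bash
python3 s.py
```

```text
9.65 tcp [0.5787 0.0176 0.0858] jawyaw -7.68 F [ 0.2 -0.   0.1] T [-0.07  0.06 -0.04] gap 0.0886 j6 -0.04
```

Emit:
step_arm(
  moves=[0, 0, 0, 0, 0, 0, 0.8, 0, 0, 0, 0, 0, 0, 0.76, 0, 0, 0, 0, 0, 0, 0.74, 0, 0, 0, 0, 0, 0, 0.72, 0, 0, 0, 0, 0, 0, 0.7, 0, 0, 0, 0, 0, 0, 0.6, 0, 0, 0, 0, 0, 0, 0.5, 0, 0, 0, 0, 0, 0, 0.5, 0, 0, 0, 0, 0, 0, 0.5],
)

```text
clock: 10.4
tool_pos: [0.5785, 0.0172, 0.0852]
eef_rot: [0.753, 0.658, 0.0, 0.001]
force: [1.7, -0.2, 5.3]
finger_gap: 0.0652
```

```bash
python3 s.py
```

```text
10.4 tcp [0.5785 0.0172 0.0852] jawyaw -7.72 F [ 1.7 -0.2  5.3] T [-0.13 -0.29  0.02] gap 0.0652 j6 -0.04
```

Emit:
step_arm(
  moves=[0, 0, -0.1, 0, 0, 0, 0.3, 0, 0, -0.2, 0, 0, 0, 0.3, 0, 0, -0.3, 0, 0, 0, 0.3, 0, 0, -0.4, 0, 0, 0, 0.3, 0, 0, -0.4, 0, 0, 0, 0.3, 0, 0, -0.4, 0, 0, 0, 0.3],
)

```text
clock: 10.9
tool_pos: [0.5785, 0.0172, 0.0816]
eef_rot: [0.753, 0.658, 0.0, 0.001]
force: [0.0, 0.3, 10.0]
finger_gap: 0.0644
```

```bash
python3 s.py
```

```text
10.9 tcp [0.5785 0.0172 0.0816] jawyaw -7.72 F [ 0.   0.3 10. ] T [-0.05  0.14  0.06] gap 0.0644 j6 -0.04
```

Emit:
step_arm(
  moves=[0, 0, -0.1, 0, 0, 0, 0.3, 0, 0, -0.2, 0, 0, 0, 0.3, 0, 0, -0.3, 0, 0, 0, 0.3, 0, 0, -0.3, 0, 0, 0, 0.3, 0, 0, -0.3, 0, 0, 0, 0.3],
)

```text
clock: 11.32
tool_pos: [0.5785, 0.0172, 0.079]
eef_rot: [0.753, 0.658, 0.0, 0.001]
force: [-2.3, -1.3, 13.6]
finger_gap: 0.0646
```

```bash
python3 s.py
```

```text
11.32 tcp [0.5785 0.0172 0.079 ] jawyaw -7.71 F [-2.3 -1.3 13.6] T [-0.06  0.37  0.03] gap 0.0646 j6 -0.04
```

Emit:
step_arm(
  moves=[0, 0, 0, 0, 0, 4, 0.3, 0, 0, 0, 0, 0, 8, 0.3, 0, 0, 0, 0, 0, 12, 0.3, 0, 0, 0, 0, 0, 16, 0.3, 0, 0, 0, 0, 0, 20, 0.3, 0, 0, 0, 0, 0, 20, 0.3],
)

```text
clock: 11.82
tool_pos: [0.579, 0.0172, 0.0793]
eef_rot: [0.626, 0.78, 0.001, 0.001]
force: [0.1, -0.3, 13.4]
finger_gap: 0.0647
```

```bash
python3 s.py
```

```text
11.82 tcp [0.579  0.0172 0.0793] jawyaw 12.49 F [ 0.1 -0.3 13.4] T [ 0.01 -0.02  0.09] gap 0.0647 j6 -0.39
```

Emit:
step_arm(
  moves=[0, 0, 0, 0, 0, 5, 0.3, 0, 0, 0, 0, 0, 10, 0.3, 0, 0, 0, 0, 0, 15, 0.3, 0, 0, 0, 0, 0, 20, 0.3, 0, 0, 0, 0, 0, 25, 0.3, 0, 0, 0, 0, 0, 30, 0.3, 0, 0, 0, 0, 0, 35, 0.3, 0, 0, 0, 0, 0, 38, 0.3, 0, 0, 0, 0, 0, 40, 0.3, 0, 0, 0, 0, 0, 40, 0.3],
)

```text
clock: 12.65
tool_pos: [0.5793, 0.0171, 0.0794]
eef_rot: [0.322, 0.947, 0.0, 0.002]
force: [1.4, -0.5, 12.7]
finger_gap: 0.0648
```

```bash
python3 s.py
```

```text
12.65 tcp [0.5793 0.0171 0.0794] jawyaw 52.38 F [ 1.4 -0.5 12.7] T [ 0.   -0.1   0.01] gap 0.0648 j6 -1.09
```

Emit:
step_arm(
  moves=[0, 0, 0.3, 0, 0, 0, 0.3, 0, 0, 0.6, 0, 0, 0, 0.3, 0, 0, 0.9, 0, 0, 0, 0.3, 0, 0, 1.2, 0, 0, 0, 0.3, 0, 0, 1.5, 0, 0, 0, 0.3, 0, 0, 1.5, 0, 0, 0, 0.3],
)

```text
clock: 13.15
tool_pos: [0.579, 0.0172, 0.0931]
eef_rot: [0.323, 0.946, 0.0, 0.001]
force: [4.8, -1.0, 1.9]
finger_gap: 0.0648
```

```bash
python3 s.py
```

```text
13.15 tcp [0.579  0.0172 0.0931] jawyaw 52.27 F [ 4.8 -1.   1.9] T [-0.06 -0.98  0.01] gap 0.0648 j6 -1.08
```

Emit:
step_arm(
  moves=[0, 0, 0.5, 0, 0, 0, 0.3, 0, 0, 1, 0, 0, 0, 0.3, 0, 0, 2, 0, 0, 0, 0.3, 0, 0, 4, 0, 0, 0, 0.3, 0, 0, 6, 0, 0, 0, 0.3, 0, 0, 8, 0, 0, 0, 0.3, 0, 0, 8, 0, 0, 0, 0.3],
)

```text
clock: 13.73
tool_pos: [0.579, 0.0172, 0.1764]
eef_rot: [0.323, 0.946, 0.0, 0.002]
force: [1.1, -0.1, -0.5]
finger_gap: 0.0648
```

```bash
python3 s.py; python3 -c "
from h import *
grab('e')"
```

```text
13.73 tcp [0.579  0.0172 0.1764] jawyaw 52.29 F [ 1.1 -0.1 -0.5] T [0.01 0.05 0.  ] gap 0.0648 j6 -1.08
```

View pics/e_scene.png

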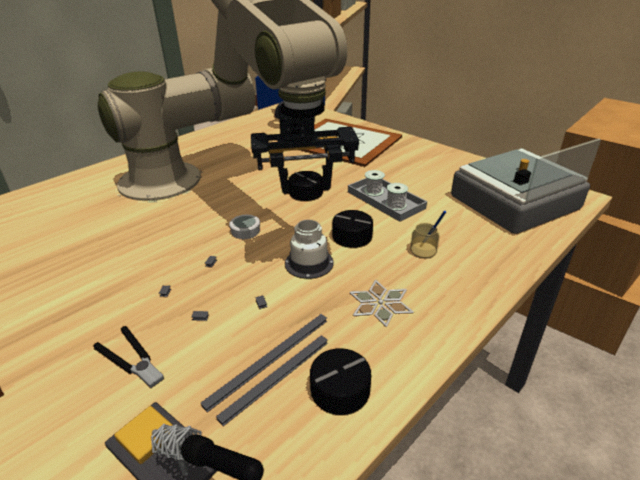

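The cap is off and held at pixel (305,185); the jar is open. I'll set the cap on clear bench at about (0.44, 0.13).

Emit:
step_arm(
  moves=[-13.9, 11.3, 0, 0, 0, 0, 0.3, -13.9, 11.3, 0, 0, 0, 0, 0.3, -13.9, 11.3, 0, 0, 0, 0, 0.3, -13.9, 11.3, 0, 0, 0, 0, 0.3, -13.9, 11.3, 0, 0, 0, 0, 0.3, -13.9, 11.3, 0, 0, 0, 0, 0.3, -13.9, 11.3, -4, 0, 0, 0, 0.3, -13.9, 11.3, -8, 0, 0, 0, 0.3, -13.9, 11.3, -11, 0, 0, 0, 0.3, -13.9, 11.3, -14, 0, 0, 0, 0.3, -13.9, 11.3, -15.5, 0, 0, 0, 0.3, -13.9, 11.3, -15.5, 0, 0, 0, 0.3],
)

```text
clock: 14.83
tool_pos: [0.4377, 0.1293, 0.0141]
eef_rot: [0.324, 0.946, -0.001, -0.003]
force: [-0.5, -0.5, -0.5]
finger_gap: 0.0649
```

```bash
python3 s.py
```

```text
14.83 tcp [0.4377 0.1293 0.0141] jawyaw 52.22 F [-0.5 -0.5 -0.5] T [-0.02  0.02  0.05] gap 0.0649 j6 -0.88
```

Emit:
step_arm(
  moves=[0, 0, 0, 0, 0, 0, 0.3, 0, 0, 0, 0, 0, 0, 0.3],
)

```text
clock: 15.0
tool_pos: [0.44, 0.1299, 0.0183]
eef_rot: [0.323, 0.946, 0.0, 0.001]
force: [-0.2, -0.3, -0.1]
finger_gap: 0.0645
```

Emit:
step_arm(
  moves=[0, 0, -0.4, 0, 0, 0, 0.3, 0, 0, -0.7, 0, 0, 0, 0.3, 0, 0, -0.9, 0, 0, 0, 0.3, 0, 0, -1, 0, 0, 0, 0.3, 0, 0, -1.1, 0, 0, 0, 0.3, 0, 0, -1.1, 0, 0, 0, 0.3],
)

```text
clock: 15.5
tool_pos: [0.4391, 0.1303, 0.0072]
eef_rot: [0.323, 0.946, -0.0, 0.0]
force: [-2.9, -1.2, 7.0]
finger_gap: 0.0647
```

Emit:
step_arm(
  moves=[0, 0, 0.1, 0, 0, 0, 1, 0, 0, 0.1, 0, 0, 0, 1, 0, 0, 0.1, 0, 0, 0, 1, 0, 0, 0.1, 0, 0, 0, 1, 0, 0, 0.1, 0, 0, 0, 1, 0, 0, 1, 0, 0, 0, 1, 0, 0, 4, 0, 0, 0, 1, 0, 0, 8, 0, 0, 0, 1, 0, 0, 12, 0, 0, 0, 1, 0, 0, 15, 0, 0, 0, 1, 0, 0, 15, 0, 0, 0, 1],
)

```text
clock: 16.42
tool_pos: [0.4414, 0.1305, 0.1628]
eef_rot: [0.323, 0.946, 0.002, 0.005]
force: [0.6, 1.4, 0.6]
finger_gap: 0.0881
```

```bash
python3 s.py; python3 - <<'E'
from h import *
grab('f')
for tag in ('f',):
  p,d=load(tag,'top'); hsv=cv2.cvtColor(p,cv2.COLOR_RGB2HSV)
  m=(hsv[...,1]<75); m[:, :340]=0; m[:,475:]=0; m[:215]=0; m[340:]=0
  n,l,s,ce=cv2.connectedComponentsWithStats(m.astype(np.uint8))
  for k in range(1,n):
    if s[k,4]<40: continue
    pts=np.argwhere(l==k)[:,::-1].astype(np.float32)
    W=np.array([ray("top",*q,.010)[:2] for q in pts]).astype(np.float32)
    r=cv2.minAreaRect(W); bx=cv2.boxPoints(r); e0,e1=bx[1]-bx[0],bx[2]-bx[1]
    e=e0 if np.linalg.norm(e0)>np.linalg.norm(e1) else e1
    print("off",np.round(ce[k]),len(pts),np.round(r[0],4),np.round(r[1],4),"long ang",round(np.degrees(np.arctan2(e[1],e[0]))%180,1))
E
```

```text
16.42 tcp [0.4414 0.1305 0.1628] jawyaw 52.3 F [0.6 1.4 0.6] T [-0.06 -0.05  0.02] gap 0.0881 j6 -0.88
off [384. 238.] 109 [ 0.5977 -0.1375] [0.0286 0.0273] long ang 68.0
off [430. 261.] 104 [ 0.5467 -0.2323] [0.0291 0.0156] long ang 43.4
off [436. 311.] 93 [ 0.4377 -0.2408] [0.0166 0.0232] long ang 133.2
off [381. 319.] 101 [ 0.4237 -0.1234] [0.0165 0.0279] long ang 119.5
```

View pics/f_top.png

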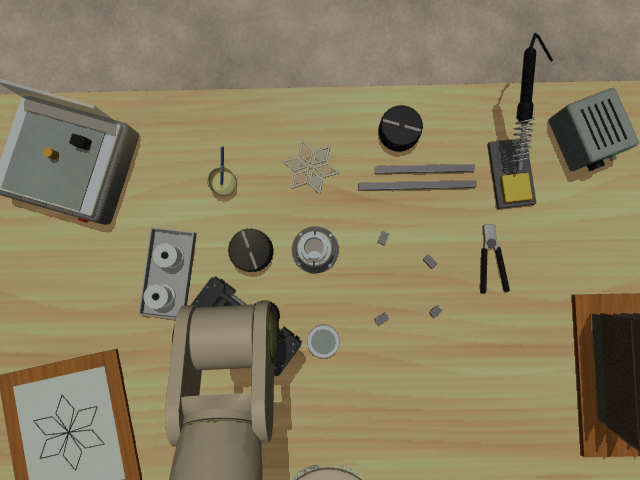

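View pics/f_scene.png

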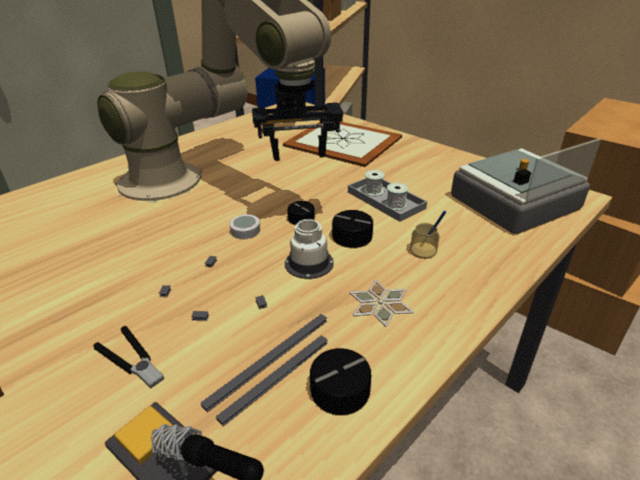

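The cap lies on the bench at scene pixel (302,212) and the jar is open. I see four offcuts and no others. First I'll go to the offcut at (0.424, -0.123).

Emit:
step_arm(
  moves=[-1.5, -25.2, 0, 0, 0, -25, 1, -1.5, -25.2, 0, 0, 0, -25, 1, -1.5, -25.2, 0, 0, 0, -25, 0.6, -1.5, -25.2, 0, 0, 0, -25, 0.5, -1.5, -25.2, 0, 0, 0, -25, 0.5, -1.5, -25.2, 0, 0, 0, -25, 0.5, -1.5, -25.2, 0, 0, 0, -25, 0.5, -1.5, -25.2, 0, 0, 0, -25, 0.5, -1.5, -25.2, 0, 0, 0, -25, 0.5, -1.5, -25.2, -4, 0, 0, -25, 0.5, -1.5, -25.2, -8, 0, 0, -25, 0.5, -1.5, -25.2, -8, 0, 0, -25, 0.5],
)

```text
clock: 17.52
tool_pos: [0.4208, -0.1183, 0.0712]
eef_rot: [0.52, 0.854, 0.0, -0.006]
force: [-0.5, 1.0, -0.4]
finger_gap: 0.0441
```

```bash
python3 s.py; python3 - <<'E'
from h import *
grab('g')
p,d=load('g','top'); cv2.imwrite('pics/g_jar.png',cv2.resize(p[210:290,275:355,::-1],None,fx=7,fy=7,interpolation=cv2.INTER_CUBIC))
p,d=load('g','scene'); cv2.imwrite('pics/g_off.png',cv2.resize(p[200:330,130:300,::-1],None,fx=4,fy=4,interpolation=cv2.INTER_CUBIC))
E
```

```text
17.52 tcp [ 0.4208 -0.1183  0.0712] jawyaw 27.4 F [-0.5  1.  -0.4] T [-0.03  0.06 -0.05] gap 0.0441 j6 -1.02
```

View pics/g_jar.png

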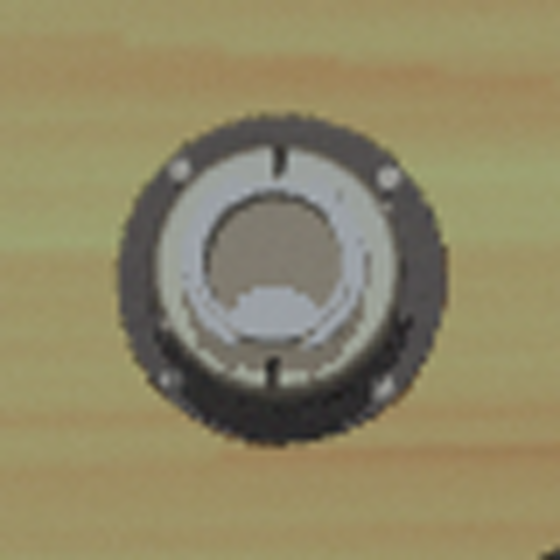

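View pics/g_off.png

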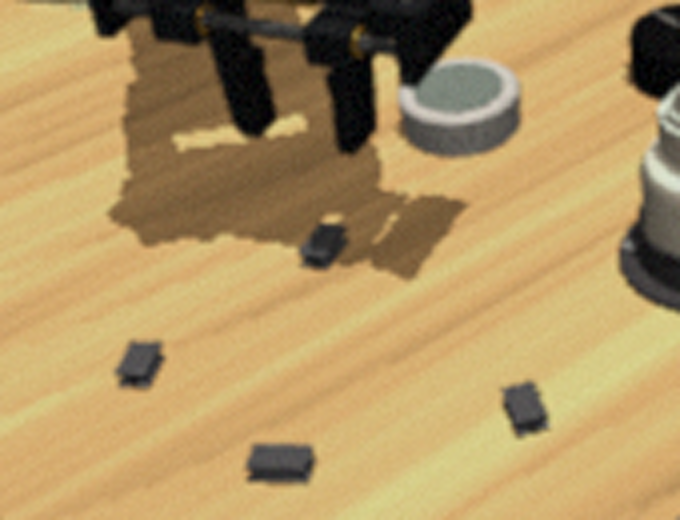

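```bash
python3 - <<'E'
from h import *
a=ray('top',275+280/7,210+158/7,.063);b=ray('top',275+272/7,210+372/7,.063)
print(a,b,np.degrees(np.arctan2(a[1]-b[1],a[0]-b[0])),(a+b)/2)
a=ray('top',275+275/7,210+262/7,.096);print('mouth',a)
E
python3 s.py
```

```text
[0.60882014 0.01563502 0.063     ] [0.5451155  0.01920103 0.063     ] -3.203922749477732 [0.57696782 0.01741803 0.063     ]
mouth [0.57578138 0.01681064 0.096     ]
17.62 tcp [ 0.4238 -0.1203  0.0768] jawyaw 27.39 F [-0.6  0.1  0.8] T [-0.03 -0.02 -0.  ] gap 0.0438 j6 -1.02
```

Ribs at -3.2°, and the cap line was at -62.8° when locked. The two agree.

Emit:
step_arm(
  moves=[0, 0, -2, 0, 0, 0, 0.5, 0, 0, -4, 0, 0, 0, 0.5, 0, 0, -5, 0, 0, 0, 0.5, 0, 0, -5, 0, 0, 0, 0.5, 0, 0, -5, 0, 0, 0, 0.5],
)

```text
clock: 18.03
tool_pos: [0.4251, -0.1217, 0.0285]
eef_rot: [0.52, 0.854, 0.0, 0.001]
force: [0.4, -0.7, 0.7]
finger_gap: 0.0439
```

```bash
python3 s.py
```

```text
18.03 tcp [ 0.4251 -0.1217  0.0285] jawyaw 27.33 F [ 0.4 -0.7  0.7] T [-0.01  0.04  0.03] gap 0.0439 j6 -1.02
```

Emit:
step_arm(
  moves=[0, -0.1, -1, 0, 0, 0, 0.5, 0, -0.1, -2, 0, 0, 0, 0.5, 0, -0.1, -2.4, 0, 0, 0, 0.5, 0, -0.1, -2.5, 0, 0, 0, 0.5, 0, -0.1, -2.5, 0, 0, 0, 0.5, 0, -0.1, -2.5, 0, 0, 0, 0, 0, -0.1, -2.5, 0, 0, 0, 0, 0, -0.1, -2.5, 0, 0, 0, 0, 0, -0.1, -2.5, 0, 0, 0, 0, 0, -0.1, -2.5, 0, 0, 0, 0, 0, -0.1, -2.5, 0, 0, 0, 0],
)

```text
clock: 18.95
tool_pos: [0.4242, -0.1227, 0.0019]
eef_rot: [0.52, 0.854, 0.0, 0.0]
force: [-0.3, -0.1, 3.2]
finger_gap: 0.0151
```

```bash
python3 s.py
```

```text
18.95 tcp [ 0.4242 -0.1227  0.0019] jawyaw 27.28 F [-0.3 -0.1  3.2] T [0.03 0.12 0.02] gap 0.0151 j6 -1.02
```

Emit:
step_arm(
  moves=[0, 0, 3, 0, 0, 0, 0, 0, 0, 7, 0, 0, 0, 0, 0, 0, 11, 0, 0, 0, 0, 0, 0, 13, 0, 0, 0, 0, 4, 3.6, 13, 0, 0, 0, 0, 8, 7.2, 13, 0, 0, 0, 0, 12, 10.8, 13, 0, 0, 0, 0, 15.4, 14, 13, 0, 0, 0, 0, 15.4, 14, 13, 0, 0, 0, 0, 15.4, 14, 13, 0, 0, 0, 0, 15.4, 14, 13, 0, 0, 0, 0, 15.4, 14, 13, 0, 0, 0, 0],
)

```text
clock: 19.95
tool_pos: [0.5774, 0.0171, 0.1313]
eef_rot: [0.52, 0.854, -0.0, -0.001]
force: [-0.2, 0.3, -0.4]
finger_gap: 0.0159
```

```bash
python3 s.py
```

```text
19.95 tcp [0.5774 0.0171 0.1313] jawyaw 27.29 F [-0.2  0.3 -0.4] T [-0.06  0.06 -0.01] gap 0.0159 j6 -0.65
```

Emit:
step_arm(
  moves=[0, 0, -1.5, 0, 0, 0, 0, 0, 0, -2.5, 0, 0, 0, 0, 0, 0, -2.8, 0, 0, 0, 0, 0, 0, -2.8, 0, 0, 0, 0, 0, 0, -2.8, 0, 0, 0, 0],
)

```text
clock: 20.37
tool_pos: [0.5779, 0.0168, 0.104]
eef_rot: [0.521, 0.854, -0.0, 0.0]
force: [-0.6, 1.3, -1.4]
finger_gap: 0.0153
```

Emit:
step_arm(
  moves=[0, 0, 0, 0, 0, 0, 0.6, 0, 0, 0, 0, 0, 0, 0.6, 0, 0, 0, 0, 0, 0, 0.6, 0, 0, 0, 0, 0, 0, 0.6, 0, 0, 2, 0, 0, 0, 0.6, 0, 0, 5, 0, 0, 0, 0.6, 0, -3, 5, 0, 0, 0, 0.6, 0, -7, 5, 0, 0, 0, 0.6, 0, -10, 5, 0, 0, 0, 0.5, 0, -10, 5, 0, 0, 0, 0.5],
)

```text
clock: 21.2
tool_pos: [0.578, -0.0873, 0.1539]
eef_rot: [0.522, 0.853, -0.0, 0.001]
force: [0.4, 1.0, 0.7]
finger_gap: 0.0445
```

```bash
cat > look.py <<'E'
import sys
from h import *
tag=sys.argv[1]; grab(tag)
p,d=load(tag,'top'); C=cloud('top',d); hsv=cv2.cvtColor(p,cv2.COLOR_RGB2HSV)
a=p[200:300,270:350,::-1]; q,_=load(tag,'scene'); b=q[200:330,130:340,::-1]
cv2.imwrite(f'pics/{tag}_c.png',np.hstack([cv2.resize(a,(384,480),interpolation=cv2.INTER_CUBIC),cv2.resize(b,(410,254),interpolation=cv2.INTER_CUBIC).__class__(np.zeros(0).shape) if 0 else np.vstack([cv2.resize(b,(410,254),interpolation=cv2.INTER_CUBIC),np.zeros((226,410,3),np.uint8)])]))
c=robot.camera_params('top')
m=((hsv[...,1]<75)&(hsv[...,2]<140)); m[:, :345]=0; m[:,475:]=0; m[:215]=0; m[345:]=0
n,l,s,ce=cv2.connectedComponentsWithStats(m.astype(np.uint8))
for k in range(1,n):
    if not 50<s[k,4]<200: continue
    pts=np.argwhere(l==k)[:,::-1].astype(np.float32)
    W=np.array([ray("top",*x,.010)[:2] for x in pts]).astype(np.float32)
    r=cv2.minAreaRect(W); bx=cv2.boxPoints(r); e0,e1=bx[1]-bx[0],bx[2]-bx[1]
    e=e0 if np.linalg.norm(e0)>np.linalg.norm(e1) else e1
    print("off",np.round(ce[k]),len(pts),np.round(r[0],4),np.round(r[1],4),"long ang",round(np.degrees(np.arctan2(e[1],e[0]))%180,1),'z',round(float(np.median(C[l==k][:,2])),3))
E
python3 s.py; python3 look.py h
```

```text
21.2 tcp [ 0.578  -0.0873  0.1539] jawyaw 27.04 F [0.4 1.  0.7] T [-0.1  -0.02 -0.06] gap 0.0445 j6 -0.82
off [430. 261.] 91 [ 0.5456 -0.2333] [0.026  0.0155] long ang 43.4 z 0.01
off [436. 311.] 94 [ 0.4377 -0.2408] [0.0166 0.0232] long ang 133.2 z 0.01
```

View pics/h_c.png

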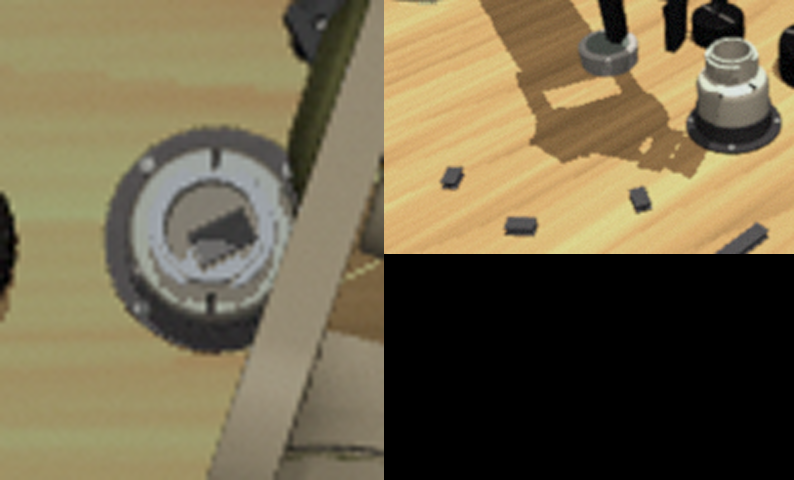

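The first offcut is in the jar; three are left. Next is the one at (0.600, -0.132).

Emit:
step_arm(
  moves=[2.3, -4.7, 0, 0, 0, 7, 0.5, 2.3, -4.7, -2, 0, 0, 14, 0.5, 2.3, -4.7, -4, 0, 0, 21, 0.5, 2.3, -4.7, -6, 0, 0, 28, 0.5, 2.3, -4.7, -8, 0, 0, 35, 0.5, 2.3, -4.7, -10, 0, 0, 40, 0.5, 2.3, -4.7, -11.5, 0, 0, 40, 0.5, 2.3, -4.7, -11.5, 0, 0, 40, 0.5, 2.3, -4.7, -11.5, 0, 0, 40, 0.5, 2.3, -4.7, -11.5, 0, 0, 40, 0.5],
)

```text
clock: 22.13
tool_pos: [0.6017, -0.1291, 0.0399]
eef_rot: [0.197, 0.98, -0.0, 0.001]
force: [-0.7, -0.5, -0.4]
finger_gap: 0.0443
```

```bash
python3 s.py; python3 look.py i
```

```text
22.13 tcp [ 0.6017 -0.1291  0.0399] jawyaw 67.31 F [-0.7 -0.5 -0.4] T [ 0.06  0.01 -0.03] gap 0.0443 j6 -1.58
off [435. 311.] 95 [ 0.4372 -0.2403] [0.0166 0.0246] long ang 133.2 z 0.01
```

View pics/i_c.png

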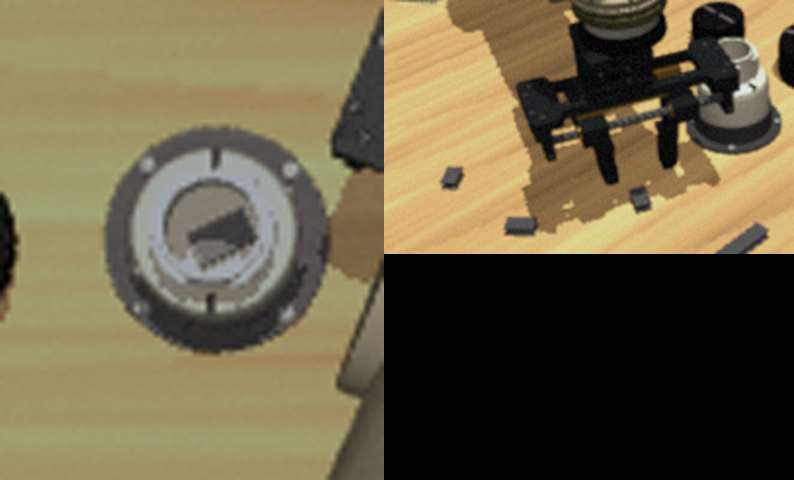

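Emit:
step_arm(
  moves=[-0.1, -0.2, -1, 0, 0, 0, 0.5, -0.1, -0.2, -1.5, 0, 0, 0, 0.5, -0.1, -0.2, -1.5, 0, 0, 0, 0.5, -0.1, -0.2, -1.5, 0, 0, 0, 0.5],
)

```text
clock: 22.57
tool_pos: [0.5998, -0.1317, 0.0232]
eef_rot: [0.197, 0.98, 0.0, -0.0]
force: [0.4, 0.1, -0.5]
finger_gap: 0.0441
```

```bash
python3 s.py
```

```text
22.57 tcp [ 0.5998 -0.1317  0.0232] jawyaw 67.26 F [ 0.4  0.1 -0.5] T [0.03 0.01 0.02] gap 0.0441 j6 -1.58
```

Emit:
step_arm(
  moves=[0.1, 0, -1, 0, 0, 0, 0.5, 0.1, 0, -1.8, 0, 0, 0, 0.5, 0.1, 0, -2.1, 0, 0, 0, 0.5, 0.1, 0, -2.1, 0, 0, 0, 0.5, 0.1, 0, -2.1, 0, 0, 0, 0, 0.1, 0, -2.1, 0, 0, 0, 0, 0.1, 0, -2.1, 0, 0, 0, 0, 0.1, 0, -2.1, 0, 0, 0, 0, 0.1, 0, -2.1, 0, 0, 0, 0, 0.1, 0, -2.1, 0, 0, 0, 0],
)

```text
clock: 23.4
tool_pos: [0.6012, -0.1317, 0.003]
eef_rot: [0.197, 0.98, -0.0, 0.0]
force: [-0.3, 0.3, 1.7]
finger_gap: 0.0153
```

```bash
python3 s.py
```

```text
23.4 tcp [ 0.6012 -0.1317  0.003 ] jawyaw 67.28 F [-0.3  0.3  1.7] T [0.06 0.07 0.04] gap 0.0153 j6 -1.58
```

Emit:
step_arm(
  moves=[0, 0, 3, 0, 0, 0, 0, 0, 0, 7, 0, 0, 0, 0, 0, 0, 11, 0, 0, 0, 0, 0, 0, 13, 0, 0, 0, 0, -0.7, 4, 13, 0, 0, 0, 0, -1.4, 8, 13, 0, 0, 0, 0, -2, 12, 13, 0, 0, 0, 0, -2.3, 14.9, 13, 0, 0, 0, 0, -2.3, 14.9, 13, 0, 0, 0, 0, -2.3, 14.9, 13, 0, 0, 0, 0, -2.3, 14.9, 13, 0, 0, 0, 0],
)

```text
clock: 24.32
tool_pos: [0.5782, 0.0167, 0.1328]
eef_rot: [0.197, 0.98, -0.0, 0.0]
force: [0.4, -0.7, -1.1]
finger_gap: 0.0152
```

Emit:
step_arm(
  moves=[0, 0, -1.5, 0, 0, 0, 0, 0, 0, -2.5, 0, 0, 0, 0, 0, 0, -2.9, 0, 0, 0, 0, 0, 0, -2.9, 0, 0, 0, 0, 0, 0, -2.9, 0, 0, 0, 0],
)

```text
clock: 24.73
tool_pos: [0.5781, 0.0168, 0.1037]
eef_rot: [0.197, 0.98, -0.0, -0.0]
force: [-0.9, -0.2, -0.3]
finger_gap: 0.0155
```

```bash
python3 s.py
```

```text
24.73 tcp [0.5781 0.0168 0.1037] jawyaw 67.24 F [-0.9 -0.2 -0.3] T [0.01 0.06 0.  ] gap 0.0155 j6 -1.35
```

Emit:
step_arm(
  moves=[0, 0, 0, 0, 0, 0, 0.6, 0, 0, 0, 0, 0, 0, 0.6, 0, 0, 0, 0, 0, 0, 0.6, 0, 0, 0, 0, 0, 0, 0.6, 0, 0, 2, 0, 0, 0, 0.6, 0, 0, 5, 0, 0, -7, 0.6, -0.5, -4, 5, 0, 0, -14, 0.6, -1, -8, 5, 0, 0, -21, 0.6, -1.5, -12, 5, 0, 0, -28, 0.5, -2, -16, 5, 0, 0, -35, 0.5, -2.5, -20, 5, 0, 0, -42, 0.5, -3, -24, 5, 0, 0, -49, 0.5],
)

```text
clock: 25.73
tool_pos: [0.5475, -0.2245, 0.154]
eef_rot: [0.588, 0.809, 0.0, 0.0]
force: [1.4, -1.0, -0.2]
finger_gap: 0.044
```

Emit:
step_arm(
  moves=[-0.1, -0.8, 0, 0, 0, -7, 0.5, -0.1, -0.8, 0, 0, 0, -14, 0.5, -0.1, -0.8, 0, 0, 0, -21, 0.5, -0.1, -0.8, 0, 0, 0, -28, 0.5, -0.1, -0.8, 0, 0, 0, -35, 0.5, -0.1, -0.8, 0, 0, 0, -42, 0.5, -0.1, -0.8, -3, 0, 0, -49, 0.5, -0.1, -0.8, -6, 0, 0, -56, 0.5, -0.1, -0.8, -9, 0, 0, -63, 0.5, -0.1, -0.8, -11, 0, 0, -65, 0.5, -0.1, -0.8, -11, 0, 0, -65, 0.5],
)

```text
clock: 26.65
tool_pos: [0.5452, -0.2294, 0.0398]
eef_rot: [0.93, 0.368, -0.002, -0.003]
force: [-1.2, 0.3, -0.4]
finger_gap: 0.0442
```

```bash
python3 s.py; python3 look.py k
```

```text
26.65 tcp [ 0.5452 -0.2294  0.0398] jawyaw -46.79 F [-1.2  0.3 -0.4] T [-0.01  0.12  0.04] gap 0.0442 j6 0.22
```

View pics/k_c.png

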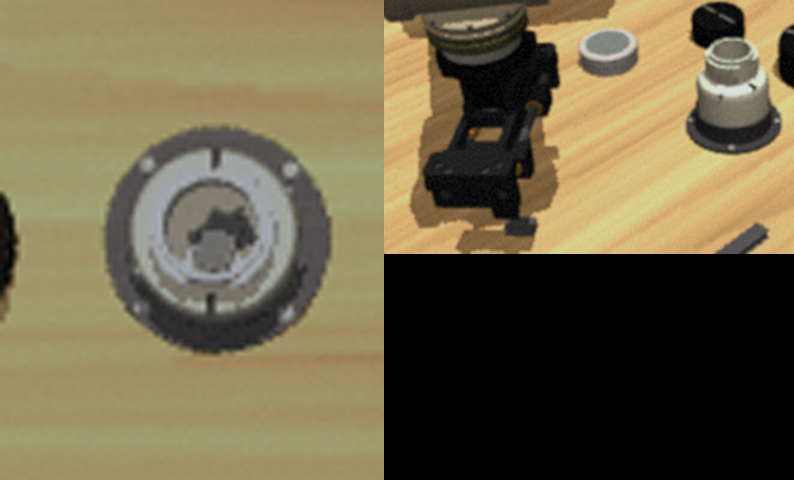

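Emit:
step_arm(
  moves=[0, -0.2, -1, 0, 0, 0, 0.5, 0, -0.2, -1.8, 0, 0, 0, 0.5, 0, -0.2, -1.8, 0, 0, 0, 0.5, 0, -0.2, -1.8, 0, 0, 0, 0.5],
)

```text
clock: 27.08
tool_pos: [0.547, -0.2327, 0.0257]
eef_rot: [0.929, 0.369, -0.0, -0.0]
force: [-0.0, 0.0, -0.1]
finger_gap: 0.0438
```

```bash
python3 s.py
```

```text
27.08 tcp [ 0.547  -0.2327  0.0257] jawyaw -46.7 F [-0.   0.  -0.1] T [-0.08  0.13  0.01] gap 0.0438 j6 0.22
```

Emit:
step_arm(
  moves=[0, 0, -1, 0, 0, 0, 0.5, 0, 0, -2, 0, 0, 0, 0.5, 0, 0, -2.3, 0, 0, 0, 0.5, 0, 0, -2.3, 0, 0, 0, 0.5, 0, 0, -2.3, 0, 0, 0, 0, 0, 0, -2.3, 0, 0, 0, 0, 0, 0, -2.3, 0, 0, 0, 0, 0, 0, -2.3, 0, 0, 0, 0, 0, 0, -2.3, 0, 0, 0, 0, 0, 0, -2.3, 0, 0, 0, 0],
)

```text
clock: 27.92
tool_pos: [0.5472, -0.2328, 0.003]
eef_rot: [0.93, 0.369, 0.0, 0.0]
force: [-0.5, 0.2, 2.3]
finger_gap: 0.0152
```

```bash
python3 s.py
```

```text
27.92 tcp [ 0.5472 -0.2328  0.003 ] jawyaw -46.72 F [-0.5  0.2  2.3] T [-0.06  0.16  0.  ] gap 0.0152 j6 0.22
```

Emit:
step_arm(
  moves=[0, 0, 4, 0, 0, 0, 0, 0, 0, 8, 0, 0, 0, 0, 0, 0, 13, 0, 0, 0, 0, 0.5, 4, 13, 0, 0, 0, 0, 1, 8, 13, 0, 0, 0, 0, 1.5, 12, 13, 0, 0, 0, 0, 2, 16, 13, 0, 0, 0, 0, 2.5, 20, 13, 0, 0, 0, 0, 3.1, 25, 13, 0, 0, 0, 0, 3.1, 25, 13, 0, 0, 0, 0, 3.1, 25, 13, 0, 0, 0, 0, 3.1, 25, 13, 0, 0, 0, 0],
)

```text
clock: 28.92
tool_pos: [0.578, 0.0169, 0.1327]
eef_rot: [0.929, 0.369, -0.0, 0.0]
force: [0.5, -0.0, 0.9]
finger_gap: 0.0154
```

Emit:
step_arm(
  moves=[0, 0, -1.5, 0, 0, 0, 0, 0, 0, -2.5, 0, 0, 0, 0, 0, 0, -2.9, 0, 0, 0, 0, 0, 0, -2.9, 0, 0, 0, 0, 0, 0, -2.9, 0, 0, 0, 0],
)

```text
clock: 29.33
tool_pos: [0.5781, 0.0166, 0.1038]
eef_rot: [0.93, 0.368, -0.0, -0.0]
force: [-0.4, 0.5, -0.2]
finger_gap: 0.0159
```

```bash
python3 s.py
```

```text
29.33 tcp [0.5781 0.0166 0.1038] jawyaw -46.77 F [-0.4  0.5 -0.2] T [-0.06  0.07  0.03] gap 0.0159 j6 0.64
```

Emit:
step_arm(
  moves=[0, 0, 0, 0, 0, 0, 0.6, 0, 0, 0, 0, 0, 0, 0.6, 0, 0, 0, 0, 0, 0, 0.6, 0, 0, 0, 0, 0, 0, 0.6, 0, 0, 2, 0, 0, 0, 0.6, 0, 0, 5, 0, 0, 7, 0.6, -2, -3.5, 5, 0, 0, 14, 0.6, -4, -7, 5, 0, 0, 21, 0.6, -6, -10.5, 5, 0, 0, 28, 0.5, -8, -14, 5, 0, 0, 35, 0.5, -10, -18, 5, 0, 0, 42, 0.5, -12, -22, 5, 0, 0, 49, 0.5],
)

```text
clock: 30.33
tool_pos: [0.469, -0.1808, 0.1541]
eef_rot: [0.712, 0.702, 0.0, 0.0]
force: [-0.6, 0.5, 0.2]
finger_gap: 0.044
```

Emit:
step_arm(
  moves=[-2, -3.8, 0, 0, 0, 7, 0.5, -2, -3.8, 0, 0, 0, 14, 0.5, -2, -3.8, 0, 0, 0, 21, 0.5, -2, -3.8, -3, 0, 0, 28, 0.5, -2, -3.8, -6, 0, 0, 35, 0.5, -2, -3.8, -9, 0, 0, 41, 0.5, -2, -3.8, -11, 0, 0, 41, 0.5, -2, -3.8, -11, 0, 0, 41, 0.5, -2, -3.8, -11, 0, 0, 41, 0.5],
)

```text
clock: 31.08
tool_pos: [0.45, -0.2174, 0.0438]
eef_rot: [0.424, 0.906, 0.0, -0.0]
force: [0.4, -0.0, 0.8]
finger_gap: 0.0442
```

```bash
python3 s.py; python3 look.py l
```

```text
31.08 tcp [ 0.45   -0.2174  0.0438] jawyaw 39.87 F [ 0.4 -0.   0.8] T [-0.11  0.07 -0.09] gap 0.0442 j6 -1.38
```

View pics/l_c.png

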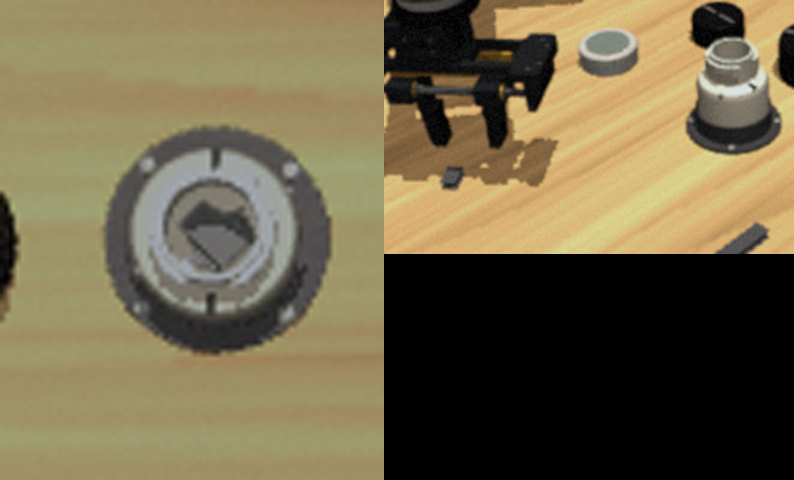

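Emit:
step_arm(
  moves=[-1.2, -2.3, 0, 0, 0, 3, 0.5, -1.2, -2.3, -1, 0, 0, 3, 0.5, -1.2, -2.3, -2, 0, 0, 3, 0.5, -1.2, -2.3, -2, 0, 0, 3, 0.5, -1.2, -2.3, -2, 0, 0, 3, 0.5],
)

```text
clock: 31.6
tool_pos: [0.4382, -0.24, 0.0237]
eef_rot: [0.4, 0.917, 0.0, -0.0]
force: [0.4, -0.3, 0.1]
finger_gap: 0.0441
```

```bash
python3 s.py
```

```text
31.6 tcp [ 0.4382 -0.24    0.0237] jawyaw 42.89 F [ 0.4 -0.3  0.1] T [-0.04 -0.01 -0.01] gap 0.0441 j6 -1.48
```

Emit:
step_arm(
  moves=[0, 0, -1, 0, 0, 0, 0.5, 0, 0, -1.8, 0, 0, 0, 0.5, 0, 0, -2.1, 0, 0, 0, 0.5, 0, 0, -2.1, 0, 0, 0, 0.5, 0, 0, -2.1, 0, 0, 0, 0, 0, 0, -2.1, 0, 0, 0, 0, 0, 0, -2.1, 0, 0, 0, 0, 0, 0, -2.1, 0, 0, 0, 0, 0, 0, -2.1, 0, 0, 0, 0, 0, 0, -2.1, 0, 0, 0, 0],
)

```text
clock: 32.43
tool_pos: [0.4382, -0.2406, 0.0029]
eef_rot: [0.4, 0.917, -0.0, 0.0]
force: [-0.6, -0.4, 3.0]
finger_gap: 0.0153
```

```bash
python3 s.py
```

```text
32.43 tcp [ 0.4382 -0.2406  0.0029] jawyaw 42.9 F [-0.6 -0.4  3. ] T [ 0.02  0.04 -0.01] gap 0.0153 j6 -1.49
```

Emit:
step_arm(
  moves=[0, 0, 4, 0, 0, 0, 0, 0, 0, 8, 0, 0, 0, 0, 0, 0, 13, 0, 0, 0, 0, 2, 3.6, 13, 0, 0, 0, 0, 4, 7.2, 13, 0, 0, 0, 0, 6, 10.8, 13, 0, 0, 0, 0, 8, 14.4, 13, 0, 0, 0, 0, 10, 18, 13, 0, 0, 0, 0, 12, 22, 13, 0, 0, 0, 0, 14, 25.8, 13, 0, 0, 0, 0, 14, 25.8, 13, 0, 0, 0, 0, 14, 25.8, 13, 0, 0, 0, 0],
)

```text
clock: 33.43
tool_pos: [0.5783, 0.0194, 0.1323]
eef_rot: [0.398, 0.917, -0.0, -0.0]
force: [-1.2, 0.4, 0.1]
finger_gap: 0.0154
```

```bash
python3 s.py
```

```text
33.43 tcp [0.5783 0.0194 0.1323] jawyaw 43.1 F [-1.2  0.4  0.1] T [-0.04  0.01  0.03] gap 0.0154 j6 -0.92
```

Emit:
step_arm(
  moves=[0, -0.1, -1.5, 0, 0, 0, 0, 0, -0.1, -2.5, 0, 0, 0, 0, 0, -0.1, -2.9, 0, 0, 0, 0, 0, -0.1, -2.9, 0, 0, 0, 0, 0, -0.1, -2.9, 0, 0, 0, 0],
)

```text
clock: 33.85
tool_pos: [0.5779, 0.0158, 0.1039]
eef_rot: [0.4, 0.917, -0.0, -0.0]
force: [0.4, -0.2, -0.4]
finger_gap: 0.0154
```

```bash
python3 s.py
```

```text
33.85 tcp [0.5779 0.0158 0.1039] jawyaw 42.84 F [ 0.4 -0.2 -0.4] T [-0.06  0.02 -0.  ] gap 0.0154 j6 -0.92
```

Emit:
step_arm(
  moves=[0, 0, 0, 0, 0, 0, 0.6, 0, 0, 0, 0, 0, 0, 0.6, 0, 0, 0, 0, 0, 0, 0.6, 0, 0, 0, 0, 0, 0, 0.6, 0, 0, 2, 0, 0, 0, 1, 0, 0, 5, 0, 0, 5, 1, -4, 3, 5, 0, 0, 9.4, 1, -8, 6, 5, 0, 0, 9.4, 1, -11, 9, 5, 0, 0, 9.4, 1, -13.9, 11.4, 5, 0, 0, 9.4, 1, -13.9, 11.4, 5, 0, 0, 9.4, 1, -13.9, 11.4, 5, 0, 0, 9.4, 1],
)

```text
clock: 34.85
tool_pos: [0.4374, 0.1321, 0.1542]
eef_rot: [0.322, 0.947, 0.0, 0.0]
force: [0.2, -0.4, 0.5]
finger_gap: 0.088
```

```bash
python3 s.py; python3 look.py m
```

```text
34.85 tcp [0.4374 0.1321 0.1542] jawyaw 52.48 F [ 0.2 -0.4  0.5] T [-0.05 -0.03  0.04] gap 0.088 j6 -0.88
```

View pics/m_c.png

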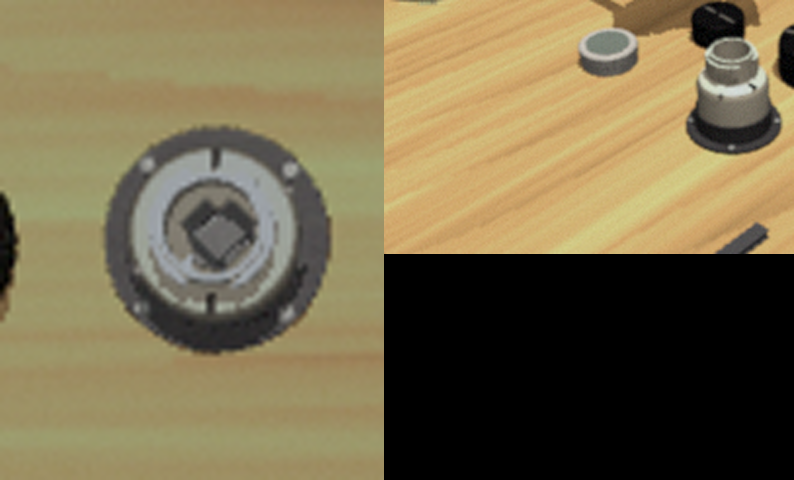

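View pics/m_top.png

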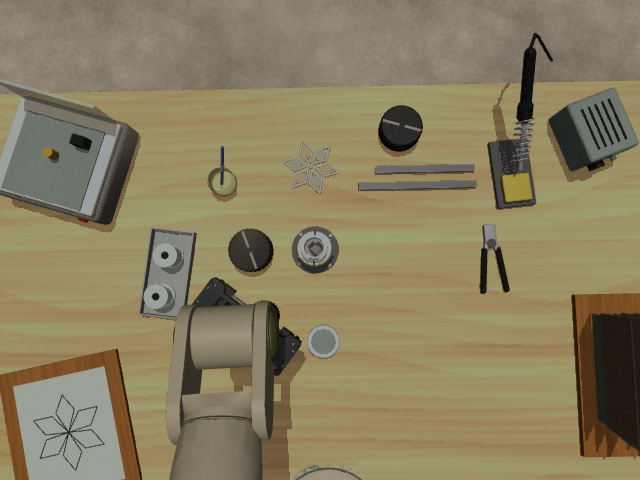

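View pics/m_scene.png

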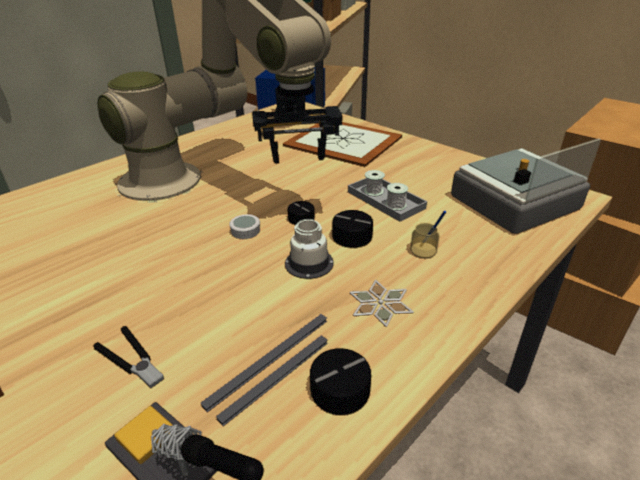

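All four offcuts are inside the jar and none is left on the bench. I'll check the pile height and the cap's pose before regrasping.

```bash
python3 - <<'E'
from h import *
p,d=load('m','top');C=cloud('top',d)
u,v=275+275/7,210+262/7
m=np.zeros(d.shape,np.uint8);cv2.circle(m,(315,248),8,1,-1);print('pile z pct',np.round(np.percentile(C[m>0][:,2],[0,25,50,75,100]),3))
p,d=load('m','scene');C=cloud('scene',d);hsv=cv2.cvtColor(p,cv2.COLOR_RGB2HSV)
m=np.zeros(d.shape,np.uint8);cv2.circle(m,(302,212),20,1,-1)
t=(m>0)&(C[...,2]>.028)&(C[...,2]<.04)&(hsv[...,2]<60)
g=(C[t][:,:2]).astype(np.float32); print(len(g),cv2.minEnclosingCircle(g))
cv2.imwrite('pics/m_cap.png',cv2.resize(p[190:240,270:340,::-1],None,fx=8,fy=8,interpolation=cv2.INTER_CUBIC))
E
python3 s.py
```

```text
pile z pct [0.005 0.018 0.04  0.048 0.052]
294 ((0.4417961537837982, 0.13103173673152924), 0.034831106662750244)
34.95 tcp [0.44   0.1302 0.1542] jawyaw 52.33 F [ 0.2 -0.3  0.4] T [-0.01  0.03 -0.02] gap 0.0883 j6 -0.88
```

View pics/m_cap.png

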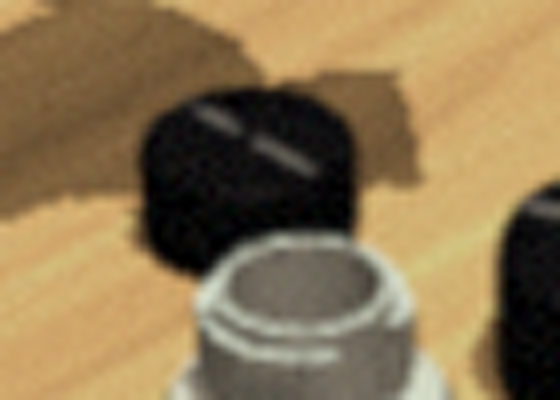

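```bash
python3 - <<'E'
from h import *
a=ray('scene',270+197/8,190+107/8,.033);b=ray('scene',270+318/8,190+172/8,.033);w=b-a
print(a,b,np.linalg.norm(w),np.degrees(np.arctan2(w[1],w[0])),(a+b)/2)
E
```

```text
[0.41567603 0.13388773 0.033     ] [0.46952065 0.13203318 0.033     ] 0.05387654925669357 -1.9726344402647276 [0.44259834 0.13296046 0.033     ]
```

Emit:
step_arm(
  moves=[-0.1, 0, -4, 0, 0, 0, 1, -0.1, 0, -8, 0, 0, 0, 1, -0.1, 0, -11, 0, 0, 0, 1, -0.1, 0, -13, 0, 0, 0, 1, -0.1, 0, -14, 0, 0, 0, 1, -0.1, 0, -14.3, 0, 0, 0, 1, -0.1, 0, -14.3, 0, 0, 0, 1, -0.1, 0, -14.3, 0, 0, 0, 1],
)

```text
clock: 35.62
tool_pos: [0.4392, 0.1302, 0.0117]
eef_rot: [0.323, 0.946, 0.0, 0.001]
force: [-0.8, 0.3, 0.5]
finger_gap: 0.0882
```

```bash
python3 s.py
```

```text
35.62 tcp [0.4392 0.1302 0.0117] jawyaw 52.28 F [-0.8  0.3  0.5] T [-0.08  0.03 -0.02] gap 0.0882 j6 -0.88
```

Emit:
step_arm(
  moves=[0, 0, -0.4, 0, 0, 0, 1, 0, 0, -0.4, 0, 0, 0, 0.8, 0, 0, -0.4, 0, 0, 0, 0.75, 0, 0, -0.4, 0, 0, 0, 0.72, 0, 0, -0.4, 0, 0, 0, 0.5, 0, 0, -0.4, 0, 0, 0, 0.3, 0, 0, -0.4, 0, 0, 0, 0.3, 0, 0, -0.4, 0, 0, 0, 0.3, 0, 0, -0.4, 0, 0, 0, 0.3],
)

```text
clock: 36.37
tool_pos: [0.4382, 0.1306, 0.007]
eef_rot: [0.323, 0.946, 0.0, 0.0]
force: [-1.8, 0.3, 5.9]
finger_gap: 0.0648
```

```bash
python3 s.py
```

```text
36.37 tcp [0.4382 0.1306 0.007 ] jawyaw 52.31 F [-1.8  0.3  5.9] T [ 0.01  0.21 -0.07] gap 0.0648 j6 -0.88
```

Emit:
step_arm(
  moves=[0, 0, 2, 0, 0, 0, 0.3, 0, 0, 6, 0, 0, 0, 0.3, 0, 0, 10, 0, 0, 0, 0.3, 0, 0, 14, 0, 0, 0, 0.3, 0, 0, 16, 0, 0, 0, 0.3, 3, -2.4, 16, 0, 0, 0, 0.3, 6, -4.8, 16, 0, 0, 0, 0.3, 9, -7.2, 16, 0, 0, 0, 0.3, 12, -9.6, 16, 0, 0, 0, 0.3, 14, -11.3, 16, 0, 0, 0, 0.3, 14, -11.3, 16, 0, 0, 0, 0.3, 14, -11.3, 16, 0, 0, 0, 0.3],
)

```text
clock: 37.37
tool_pos: [0.5781, 0.0168, 0.1658]
eef_rot: [0.324, 0.946, -0.0, -0.001]
force: [-0.1, 0.4, 0.5]
finger_gap: 0.065
```

Emit:
step_arm(
  moves=[0, 0, -2, 0, 0, 0, 0.3, 0, 0, -4, 0, 0, 0, 0.3, 0, 0, -5, 0, 0, 0, 0.3, 0, 0, -5, 0, 0, 0, 0.3, 0, 0, -5, 0, 0, 0, 0.3],
)

```text
clock: 37.78
tool_pos: [0.5777, 0.0181, 0.1171]
eef_rot: [0.323, 0.946, -0.0, -0.0]
force: [-0.2, 0.6, 0.4]
finger_gap: 0.065
```

```bash
python3 s.py; python3 look.py n
```

```text
37.78 tcp [0.5777 0.0181 0.1171] jawyaw 52.34 F [-0.2  0.6  0.4] T [-0.04  0.01 -0.05] gap 0.065 j6 -1.08
off [349. 219.] 73 [ 0.641  -0.0583] [0.0176 0.0199] long ang 178.7 z 0.401
```

```bash
python3 -c "
from h import *
p,_=load('n','scene');cv2.imwrite('pics/n_z.png',cv2.resize(p[140:290,240:380,::-1],None,fx=4,fy=4,interpolation=cv2.INTER_CUBIC))"
```

```text
(no output)
```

View pics/n_z.png

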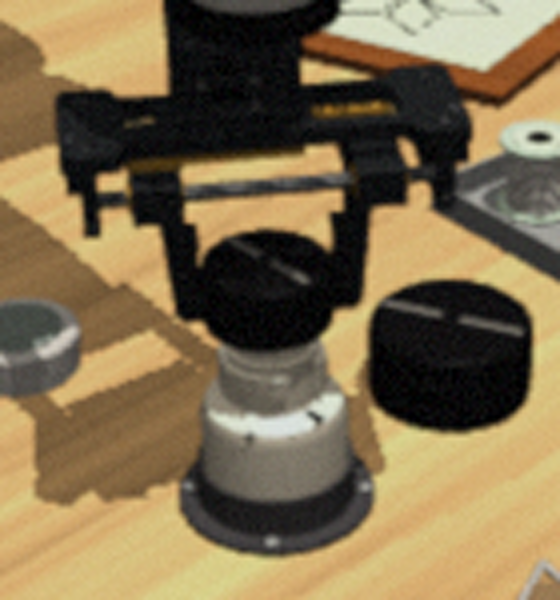

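The cap is level over the jar, with its line running towards the ribs. Lowering it now.

Emit:
step_arm(
  moves=[0.1, -0.1, -0.8, 0, 0, 0, 0.3, 0.1, -0.1, -1.4, 0, 0, 0, 0.3, 0.1, -0.1, -1.8, 0, 0, 0, 0.3, 0.1, -0.1, -1.8, 0, 0, 0, 0.3, 0.1, -0.1, -1.8, 0, 0, 0, 0.3],
)

```text
clock: 38.3
tool_pos: [0.579, 0.0165, 0.0985]
eef_rot: [0.323, 0.946, -0.0, -0.0]
force: [-0.8, -0.5, 0.5]
finger_gap: 0.0647
```

```bash
python3 s.py
```

```text
38.3 tcp [0.579  0.0165 0.0985] jawyaw 52.3 F [-0.8 -0.5  0.5] T [ 0.02 -0.04  0.04] gap 0.0647 j6 -1.09
```

Emit:
step_arm(
  moves=[0, 0, -0.3, 0, 0, 0, 0.3, 0, 0, -0.6, 0, 0, 0, 0.3, 0, 0, -0.9, 0, 0, 0, 0.3, 0, 0, -0.9, 0, 0, 0, 0.3],
)

```text
clock: 38.63
tool_pos: [0.5789, 0.0167, 0.0891]
eef_rot: [0.323, 0.946, 0.0, -0.0]
force: [1.4, 1.8, -1.4]
finger_gap: 0.0644
```

```bash
python3 s.py
```

```text
38.63 tcp [0.5789 0.0167 0.0891] jawyaw 52.3 F [ 1.4  1.8 -1.4] T [ 0.23 -0.11 -0.  ] gap 0.0644 j6 -1.09
```

Emit:
step_arm(
  moves=[0, 0, -0.2, 0, 0, 0, 0.3, 0, 0, -0.4, 0, 0, 0, 0.3, 0, 0, -0.5, 0, 0, 0, 0.3, 0, 0, -0.5, 0, 0, 0, 0.3],
)

```text
clock: 38.97
tool_pos: [0.5792, 0.0166, 0.085]
eef_rot: [0.323, 0.946, 0.0, 0.0]
force: [-0.6, 2.3, 3.3]
finger_gap: 0.0648
```

```bash
python3 s.py
```

```text
38.97 tcp [0.5792 0.0166 0.085 ] jawyaw 52.31 F [-0.6  2.3  3.3] T [ 0.31  0.09 -0.02] gap 0.0648 j6 -1.09
```

Emit:
step_arm(
  moves=[0, 0, -0.2, 0, 0, 0, 0.3, 0, 0, -0.4, 0, 0, 0, 0.3, 0, 0, -0.6, 0, 0, 0, 0.3, 0, 0, -0.7, 0, 0, 0, 0.3, 0, 0, -0.7, 0, 0, 0, 0.3, 0, 0, -0.7, 0, 0, 0, 0.3],
)

```text
clock: 39.47
tool_pos: [0.5793, 0.0166, 0.079]
eef_rot: [0.323, 0.946, 0.0, 0.0]
force: [-3.2, 3.0, 12.0]
finger_gap: 0.0648
```

```bash
python3 s.py
```

```text
39.47 tcp [0.5793 0.0166 0.079 ] jawyaw 52.31 F [-3.2  3.  12. ] T [ 0.39  0.65 -0.02] gap 0.0648 j6 -1.09
```

Emit:
step_arm(
  moves=[0, 0, -0.1, 0, 0, 0, 0.3, 0, 0, -0.1, 0, 0, 0, 0.3, 0, 0, -0.1, 0, 0, -3, 0.3, 0, 0, -0.1, 0, 0, -6, 0.3, 0, 0, -0.1, 0, 0, -9, 0.3, 0, 0, -0.1, 0, 0, -12, 0.3, 0, 0, -0.1, 0, 0, -12, 0.3],
)

```text
clock: 40.05
tool_pos: [0.58, 0.0162, 0.0786]
eef_rot: [0.421, 0.907, 0.0, 0.002]
force: [-2.5, 1.6, 14.4]
finger_gap: 0.0645
```

```bash
python3 s.py
```

```text
40.05 tcp [0.58   0.0162 0.0786] jawyaw 40.17 F [-2.5  1.6 14.4] T [0.19 0.41 0.01] gap 0.0645 j6 -0.87
```

Emit:
step_arm(
  moves=[0, 0, 0, 0, 0, -5, 0.3, 0, 0, 0, 0, 0, -10, 0.3, 0, 0, 0, 0, 0, -15, 0.3, 0, 0, 0, 0, 0, -20, 0.3, 0, 0, 0, 0, 0, -25, 0.3, 0, 0, 0, 0, 0, -30, 0.3, 0, 0, 0, 0, 0, -35, 0.3, 0, 0, 0, 0, 0, -40, 0.3, 0, 0, 0, 0, 0, -44, 0.3, 0, 0, 0, 0, 0, -46, 0.3, 0, 0, 0, 0, 0, -48, 0.3, 0, 0, 0, 0, 0, -48, 0.3],
)

```text
clock: 41.05
tool_pos: [0.5793, 0.0166, 0.0783]
eef_rot: [0.753, 0.658, 0.0, 0.001]
force: [-4.9, 2.4, 14.1]
finger_gap: 0.0646
```

```bash
python3 s.py; python3 - <<'E'
from h import *
grab('o')
p,d=load('o','scene');cv2.imwrite('pics/o_z.png',cv2.resize(p[150:290,240:380,::-1],None,fx=4,fy=4,interpolation=cv2.INTER_CUBIC))
E
```

```text
41.05 tcp [0.5793 0.0166 0.0783] jawyaw -7.77 F [-4.9  2.4 14.1] T [0.4  0.88 0.02] gap 0.0646 j6 -0.04
```

View pics/o_z.png

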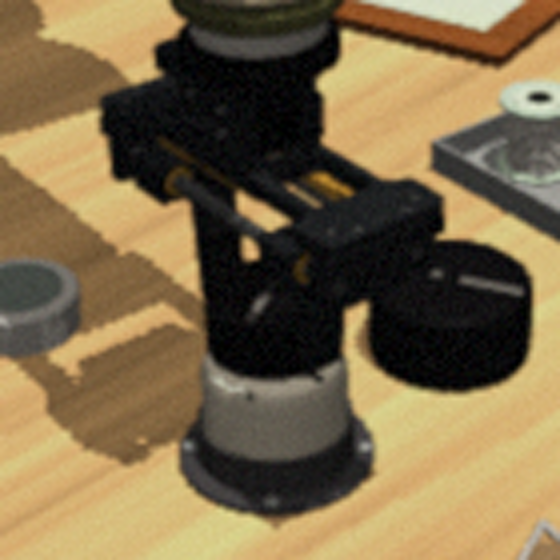

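Emit:
step_arm(
  moves=[0, 0, 0, 0, 0, -1, 0.3, 0, 0, 0, 0, 0, -1, 0.3, 0, 0, 0, 0, 0, -1, 0.3],
)

```text
clock: 41.4
tool_pos: [0.5794, 0.0166, 0.0783]
eef_rot: [0.759, 0.652, 0.0, 0.001]
force: [-5.3, 2.8, 14.3]
finger_gap: 0.0649
```

```bash
python3 s.py
```

```text
41.4 tcp [0.5794 0.0166 0.0783] jawyaw -8.68 F [-5.3  2.8 14.3] T [0.4  0.92 0.08] gap 0.0649 j6 -0.02
```

Emit:
step_arm(
  moves=[0, 0, 0.1, 0, 0, 0, 0.3, 0, 0, 0.2, 0, 0, 0, 0.3, 0, 0, 0.3, 0, 0, 0, 0.3, 0, 0, 0.4, 0, 0, 0, 0.3, 0, 0, 0.5, 0, 0, 0, 0.3, 0, 0, 0.6, 0, 0, 0, 0.3, 0, 0, 0.7, 0, 0, 0, 0.3, 0, 0, 0.7, 0, 0, 0, 0.3, 0, 0, 0.7, 0, 0, 0, 0.3],
)

```text
clock: 42.15
tool_pos: [0.5793, 0.0166, 0.0843]
eef_rot: [0.759, 0.651, 0.0, 0.0]
force: [-1.4, 3.1, 7.4]
finger_gap: 0.0645
```

```bash
python3 s.py
```

```text
42.15 tcp [0.5793 0.0166 0.0843] jawyaw -8.69 F [-1.4  3.1  7.4] T [0.36 0.32 0.07] gap 0.0645 j6 -0.02
```

Emit:
step_arm(
  moves=[0, 0, 0.1, 0, 0, 0, 0.3, 0, 0, 0.15, 0, 0, 0, 0.3, 0, 0, 0.2, 0, 0, 0, 0.3, 0, 0, 0.2, 0, 0, 0, 0.3],
)

```text
clock: 42.48
tool_pos: [0.5792, 0.0166, 0.0852]
eef_rot: [0.759, 0.651, 0.0, 0.0]
force: [4.3, 3.7, -2.8]
finger_gap: 0.0649
```

```bash
python3 s.py
```

```text
42.48 tcp [0.5792 0.0166 0.0852] jawyaw -8.71 F [ 4.3  3.7 -2.8] T [ 0.32 -0.63 -0.04] gap 0.0649 j6 -0.02
```

The force switches from push to pull at the original locked height, so the cap is held in its pockets. Releasing.

Emit:
step_arm(
  moves=[0, 0, -0.1, 0, 0, 0, 0.9, 0, 0, -0.1, 0, 0, 0, 1, 0, 0, -0.1, 0, 0, 0, 1, 0, 0, -0.1, 0, 0, 0, 1, 0, 0, 0, 0, 0, 0, 1, 0, 0, 2, 0, 0, 0, 1, 0, 0, 5, 0, 0, 0, 1, 0, 0, 9, 0, 0, 0, 1, -5, 3, 9, 0, 0, 0, 1, -9, 6, 9, 0, 0, 0, 1, -13, 9, 9, 0, 0, 0, 1, -15, 12, 9, 0, 0, 0, 1],
)

```text
clock: 43.48
tool_pos: [0.4452, 0.1174, 0.1759]
eef_rot: [0.759, 0.651, -0.0, 0.0]
force: [0.4, 2.1, -0.4]
finger_gap: 0.0882
```

Emit:
step_arm(
  moves=[-2, 6, 0, 0, 0, 0, 1, -2, 6, 0, 0, 0, 0, 1, -2, 6, 0, 0, 0, 0, 1, -2, 6, 0, 0, 0, 0, 1],
)

```text
clock: 43.82
tool_pos: [0.427, 0.1777, 0.176]
eef_rot: [0.758, 0.652, 0.0, 0.0]
force: [0.0, 0.2, 0.3]
finger_gap: 0.0881
```

```bash
python3 s.py; python3 - <<'E'
from h import *
grab('q')
p,d=load('q','top');C=cloud('top',d);hsv=cv2.cvtColor(p,cv2.COLOR_RGB2HSV)
m=np.zeros(d.shape,np.uint8); cv2.circle(m,(315,247),26,1,-1)
m=(m>0)&(C[...,2]>.105)&(C[...,2]<.12)
c,r=cv2.minEnclosingCircle(np.argwhere(m)[:,::-1].astype(np.float32)); print('captop',c,ray('top',*c,.111),np.median(C[m][:,2]),C[m].std(0))
P=C[m]; A=np.c_[P[:,:2]-P[:,:2].mean(0),np.ones(len(P))]; print('tilt',np.linalg.lstsq(A,P[:,2],rcond=None)[0])
g=m&(hsv[...,2]>90); W=np.array([ray('top',*q,.111)[:2] for q in np.argwhere(g)[:,::-1]])
l=cv2.fitLine(W.astype(np.float32),cv2.DIST_L2,0,.01,.01).ravel(); print('line',len(W),np.degrees(np.arctan2(l[1],l[0])))
m=np.zeros(d.shape,np.uint8); cv2.circle(m,(164,255),16,1,-1); m=(m>0)&(C[...,2]>.045)&(C[...,2]<.06)
if m.any(): c,r=cv2.minEnclosingCircle(np.argwhere(m)[:,::-1].astype(np.float32)); print('spool',ray('top',*c,.053),np.median(C[m][:,2]))
E
```

```text
43.82 tcp [0.427  0.1777 0.176 ] jawyaw -8.57 F [0.  0.2 0.3] T [-0.1   0.06  0.02] gap 0.0881 j6 0.29
captop (314.0035705566406, 246.29537963867188) [0.57713137 0.01692338 0.111     ] 0.11137207182680542 [0.01617529 0.01619889 0.00185253]
tilt [-0.00085181 -0.00768188  0.11135674]
line 47 -65.309265
spool [0.56950834 0.3333321  0.053     ] 0.05343593221322822
```

View pics/q_scene.png

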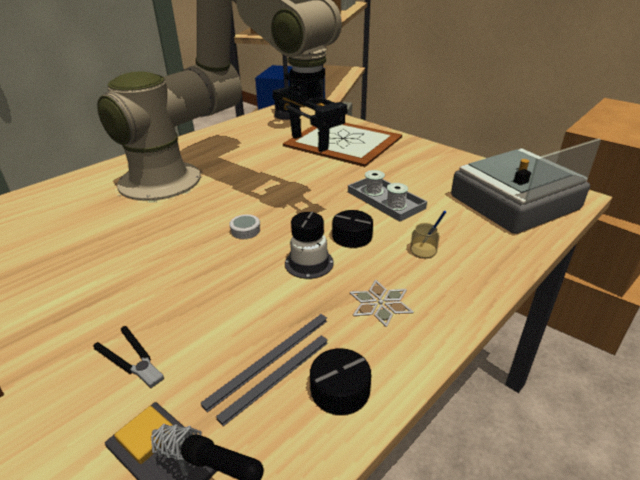

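View pics/q_top.png

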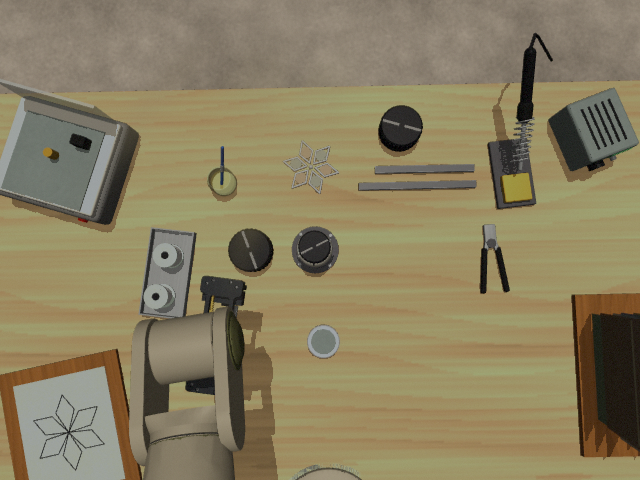

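The cap is level with its top at 111 mm and its line about 62° clockwise of the ribs. The reel stands in the tray and the bench is clear of offcuts. Handing in.

```bash
python3 -c "
from bench import robot
print(robot.hand_in())"
```

```text
the job is handed in; nothing more can be done
None
```

The job is handed in at about 44 s of the 210 s allowed. It gave no verdict, so the results below are from my own last checks.

**What I did**
- **Reel:** I stood it in the free end of the solder tray beside the other reel.
- **Opening:** I pressed the cap about 6 mm (13–14 N), turned it 60° counter-clockwise with almost no torque, and put it on the bench.
- **Offcuts:** I dropped all four visible offcuts into the jar. I saw no others on the bench.
- **Closing:** I refitted the cap, pressed it down, turned it about 61° clockwise and let it rise into the lock pockets. A light pull at the original locked height met resistance.

**Last checks**
- **Cap:** its top is 111 mm up, level and centred on the jar to about 1–2 mm. Its line reads about 62° clockwise of the ribs, within the 53–67° allowed. That angle is from the images, and it read 2.5° further round than at the start.
- **Offcuts:** all four were inside, with the pile no higher than about 52 mm, seen just before the cap went back on.
- **Reel:** it is upright on the tray floor, about 38 mm from the centre lengthwise.
- **Everything else:** tools, cames, star, tin and flux jar look undisturbed, and the arm is clear.

No check failed. The two cameras disagreed by about 2 mm on the jar axis, and I used a value between them.

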